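Put the sauce tubs and marinade injectors in their marked places in the cold store

ROBOT

A 6-joint arm with a two-finger parallel gripper is mounted at the origin on the work surface. World frame = base frame: x ahead of the robot, y to its left, z up, the work surface at z = 0. Lengths are in m, angles in rad, forces in N, time in s.
With the tool pointing down it reaches from about 0.35 to 0.85 m from the base axis. Payload 8.1 kg.
Tool frame: the origin (TCP) lies at the very end of the fingers, on their centre line; the grasp point (between the pads) lies 19 mm behind it; z points along the fingers, y is the direction in which the jaws open and shut (so a half turn about z gives the same grasp; the last joint's range is limited). The gripper opens to 85 mm and grips with 20 to 120 N. Pads are 22 mm wide; open, the fingers measure 114 mm over their backs; the gripper's body (76 mm by 85 mm) begins 54 mm behind the grasp point. The pads swing forward as they close: fully open they stand 13 mm farther back than shut.
Start: joints at [1.255, 0.13, 1.488, -0, 1.523, -0.085], TCP at [0.137, 0.584, 0.208] pointing down, gripper open.
Joint ranges: [-2.96, 2.96], [-0.89, 2.26], [0.02, 2.5], [-1.34, 4.48], [0, 2.73], [-2.66, 2.66]. Speed limits (rad/s): [2.39, 2.39, 2.79, 3.14, 3.14, 3.14].

INTERFACE

Orientations are given as a rotation vector (axis times angle).
In Python, from bench import read_state, read_camera, camera_params, sign_off, masks_of gives the robot as it stands.
- The arm moves only by the shell command python3 -m inch 'ROWS' [FORCE]. ROWS is a JSON object of lists of equal length, an entry for each row: "fingers": the closure, from 0 (fully open) to 1 (shut); "translation": the shift along the world's x, y, z in mm, a list of three; "rotation": the turn, a rotation vector about the world's x, y, z in degrees, a list of three. In form: {"fingers": [fingers, ...], "translation": [[dx, dy, dz], ...], "rotation": [[rx, ry, rz], ...]}. A call has 1 to 20 rows; each row shifts and turns the pose as measured when the row begins; what a row does not reach is not made up. A row lasts 1/10 s, in which the tool goes at most 50 mm and 8.59 degrees, less where a joint would pass 70% of its speed; a pose out of reach is approached as far as the arm can. A call is refused whole if a number of a shift passes 50 or a number of a turn 8.59, either way. A call with a gripper value outside its range is refused whole. The fingers move at their own pace and stop on an object; FORCE is the grip in N (left out, the last holds). Time passes only in rows, so rows that do not move let the fingers close. It gives the time, the measured TCP pose, the force and the opening at its end, in the units of the state.
- read_state(): the state, without advancing time (a new reading comes with each control period).
- read_camera(name): name is "scene" or "top"; returns (picture, depth): 400x640x3 uint8, red, green, blue; 400x640 float32, m along the optical axis (not along the pixel's ray), 0 where there is no reading.
- camera_params(name): a dict with "K" (3x3 intrinsics, pixels), "k1" (the pictures are not rectified: a ray, as slopes to the right and down, at radius r is drawn at 1 + k1 r^2 times it, then the intrinsics apply), "cam_to_world" (4x4, takes a point from camera to world coordinates). Camera axes: x right, y up, looking along -z (the intrinsics and any distortion apply to the point x, -y, -z); pixel columns grow to the right and rows downward; lengths in m; the calibration is good to about 2 mm. A picture is of the moment at which its call begins. camera_params takes no time and is no camera call.
- sign_off(): hands the job in, once; it reports no verdict.
Trained networks look in the newest picture that a camera, given by its name, has taken for a name from the list of things; names that differ only in an ending like _2 or _b are one class to them, and where a whole thing is asked for, a point or a joint stands for the part that bears it (a point fixed in the world has none). Each returns a list of dicts, best first, with "score" (0 to 1); they miss things now and then, are a little off and sometimes report something else, mostly with a low value. They report only what shows in the picture. A call takes as long as a camera call. They do not tell look-alikes from the thing itself.
- masks_of(camera, target): "pixels" (400x640 bool, what is visible of it) and "box" ([left, top, right, bottom] in pixels, round what is visible of it).
The state is a dict: "t": time; "q": joint angles; "dq": joint speeds; "effort": joint torques, N m; "tcp_pos": TCP position; "eef_rot": TCP orientation; "force": force on the tool from outside, world axes, zero at the start; "moment": the same for the moment, N m; "opening": finger opening in m.
Only numpy, scipy, OpenCV 4.12 (cv2) and the standard library are available. Lean on these libraries where they do the work, as an engineer would, in place of code of your own. Each camera call takes 0.05 s, during which the arm holds its last target.

TASK

Tidy the cold-store prep table: stand each lidded tub in the middle of the round mat of its lid's colour, wholly on it, and lay each injector neatly over the outline that shows its plunger position (pulled out on the long outline, pushed in on the short one), with its nozzle over the drawn nozzle. Keep the tubs upright, set everything down rather than dropping it, and leave the jar and the steel pan where they are.

Things in the scene. Friction and masses are not known exactly. Their poses are not given: they have to be found in the camera images.
- red_tub: Loose portion tub standing upright: white round body (52 mm diameter at the foot, 56 mm at 44 mm height) with a red lid, 60 mm diameter, from 44 mm to 60 mm above its underside. Grip it across the lid from above. About 150 g. Origin: centre of the underside, z up.
- yellow_tub: Loose portion tub standing upright: white round body (52 mm diameter at the foot, 56 mm at 44 mm height) with a yellow lid, 60 mm diameter, from 44 mm to 60 mm above its underside. Grip it across the lid from above. About 150 g. Origin: centre of the underside, z up.
- red_pad: Fixed flat round red mat with a thin black ring printed on it, 84 mm diameter, 3 mm thick, lying on the table. Origin: its centre, on the underside (table level); z up. The tub belongs on it, centred.
- yellow_pad: Fixed flat round yellow mat with a thin black ring printed on it, 84 mm diameter, 3 mm thick, lying on the table. Origin: its centre, on the underside (table level); z up. The tub belongs on it, centred.
- injector_out: Marinade injector, plunger PULLED OUT (locked): disc ends 135 mm behind barrel middle. White barrel 28 mm dia x 100, axis 20 mm up; lies on black 40 mm square collars 10 thick, centred 45 mm either side of barrel middle; rear flange 64 wide; blue nozzle to 85 mm ahead; orange rod, disc 32 dia. 120 g. Grip barrel at its middle. Origin: under barrel middle at collar underside; x to nozzle, z up.
- injector_in: Marinade injector, plunger PUSHED IN (locked): disc ends 72 mm behind barrel middle. White barrel 28 mm dia x 100, axis 20 mm up; lies on black 40 mm square collars 10 thick, centred 45 mm either side of barrel middle; rear flange 64 wide; blue nozzle to 85 mm ahead; orange rod, disc 32 dia. 120 g. Grip barrel at its middle. Origin: under barrel middle at collar underside; x to nozzle, z up.
- long_outline: Fixed dark mat 240 x 72 mm, 2 mm thick, with full-size injector drawing: white barrel, blue nozzle, orange plunger pulled out (long). x along drawing to the nozzle, z up. Origin: on its centre line at table level, 40 mm behind (plunger side of) the drawn barrel's middle, so the injector's origin belongs at x +40 mm, y 0 here, axes parallel. Mat spans x -105 to +135 mm.
- short_outline: Fixed dark mat 177 x 72 mm, 2 mm thick, with full-size injector drawing: white barrel, blue nozzle, orange plunger pushed in (short). x along drawing to the nozzle, z up. Origin: on its centre line at table level, 40 mm behind (plunger side of) the drawn barrel's middle, so the injector's origin belongs at x +40 mm, y 0 here, axes parallel. Mat spans x -42 to +135 mm.
- jar: Bystander: green glass jar with a green cap, 76 mm diameter, 110 mm tall, standing beyond the work. Leave it alone. Origin: centre of the underside.
- pan: Bystander: empty open dark steel pan, 108 x 176 mm and 65 mm high, standing beyond the work. Leave it alone. Origin: centre of the underside.
Not all that is in view belongs to the job. What is shaped like the red_tub but orange or turquoise is not meant. What is shaped like the injector_in but yellow is not meant.

How it is judged:
At the end, for the whole second after the job is handed in: Each tub stands upright on the mat of its colour, its centre within 14 mm of the mat's centre; each injector lies flat on the outline matching its plunger, within 13 mm along and across and about 12 degrees, nozzle over the drawn nozzle; all four are released and at rest (horizontal distance between red_tub and red_pad below 0.014 m and angle between each of red_tub, yellow_tub's own z axis and vertical below 0.1 rad and z of red_tub in the frame of red_pad between -0.001 and 0.007 m and linear speed of each of red_tub, yellow_tub, injector_out, injector_in below 0.02 m/s and angular speed of each of red_tub, yellow_tub, injector_out, injector_in below 0.2 rad/s and horizontal distance between yellow_tub and yellow_pad below 0.014 m and z of yellow_tub in the frame of yellow_pad between -0.001 and 0.007 m and x of injector_out in the frame of long_outline between 0.027 and 0.053 m and y of injector_out in the frame of long_outline between -0.013 and 0.013 m and z of injector_out in the frame of long_outline between -0.002 and 0.006 m and angle between the x axis of injector_out and the x axis of long_outline, either way round below 0.22 rad and angle between the z axis of injector_out and the z axis of long_outline, either way round below 0.12 rad and x of long_outline in the frame of injector_out between -0.06 and -0.02 m and x of injector_in in the frame of short_outline between 0.027 and 0.053 m and y of injector_in in the frame of short_outline between -0.013 and 0.013 m and z of injector_in in the frame of short_outline between -0.002 and 0.006 m and angle between the x axis of injector_in and the x axis of short_outline, either way round below 0.22 rad and angle between the z axis of injector_in and the z axis of short_outline, either way round below 0.12 rad and x of short_outline in the frame of injector_in between -0.06 and -0.02 m); the robot touches nothing.
It fails at once if the jar or the steel pan is shoved more than 30 mm (distance of any of jar, pan from where it was at the start of the episode above 0.03 m).
It fails at once if a lidded tub is tipped by more than 40 degrees (angle between any of red_tub, yellow_tub's own z axis and vertical above 0.7 rad).
It fails at once if a tub or injector is dropped from more than about 5 cm or thrown (moves faster than 1 m/s without being held) ((linear speed of red_tub above 1 m/s and contact force between red_tub and the fingers below 0.1 N) or (linear speed of yellow_tub above 1 m/s and contact force between yellow_tub and the fingers below 0.1 N) or (linear speed of injector_out above 1 m/s and contact force between injector_out and the fingers below 0.1 N) or (linear speed of injector_in above 1 m/s and contact force between injector_in and the fingers below 0.1 N)).
It also fails if it takes over 104 s, if anything falls off the work surface, if the arm or the gripper's body presses on something with over 40 N, if the wrist force passes 120 N, or if a joint passes its speed limit or range.

## Working session

There is one attempt and no reset: what is moved stays moved. The work goes in short steps, Python scripts to look and compute and a shell command to move; the robot and the scene stay as the last step left them, time stands still between calls to the robot, and variables do not carry over. Pictures are saved under pics/ and viewed, and the job is handed in when it is done.

```bash
mkdir -p pics; ls
python3 - <<'E'
from bench import *
import cv2,numpy as np
for c in ("top","scene"):
    p,d=read_camera(c); cv2.imwrite(f"pics/{c}0.png",p[:,:,::-1]); np.save(f"{c}0.npy",d)
    q=camera_params(c); print(c,np.round(q["K"],1).tolist(),q["k1"],np.round(q["cam_to_world"],3).tolist())
s=read_state(); print(s)
E
```

```text
pics
top [[478.8, 0.0, 317.9], [0.0, 478.8, 203.9], [0.0, 0.0, 1.0]] -0.06448672944876811 [[-0.019, 0.997, -0.081, 0.432], [-1.0, -0.02, -0.022, -0.012], [-0.024, 0.081, 0.996, 1.313], [0.0, 0.0, 0.0, 1.0]]
scene [[459.7, 0.0, 320.1], [0.0, 459.7, 196.0], [0.0, 0.0, 1.0]] -0.11819108759267839 [[0.75, -0.478, 0.457, 1.11], [0.661, 0.524, -0.537, -0.641], [0.018, 0.705, 0.709, 0.892], [0.0, 0.0, 0.0, 1.0]]
{'t': 0.1, 'q': array([ 1.25456279e+00,  1.31099876e-01,  1.48912266e+00, -1.16742287e-06,
        1.52296115e+00, -8.53885855e-02]), 'dq': array([ 5.74094459e-04, -2.22591722e-03, -2.04218983e-03, -2.46432453e-03,
       -1.06823532e-03, -2.20849486e-05]), 'effort': array([ 1.11216690e-03, -5.70947242e+01, -5.01944375e+01, -1.69861464e-04,
        7.95922737e-03, -3.16237958e-05]), 'tcp_pos': array([0.13709751, 0.58361815, 0.20746704]), 'eef_rot': array([-3.61769181e-01, -3.12037414e+00,  2.44908402e-03]), 'force': array([-0.0071428 ,  0.02375482, -0.7794852 ]), 'moment': array([0.04643036, 0.0022818 , 0.00655623]), 'opening': 0.08547154161444191}
```

View pics/top0.png

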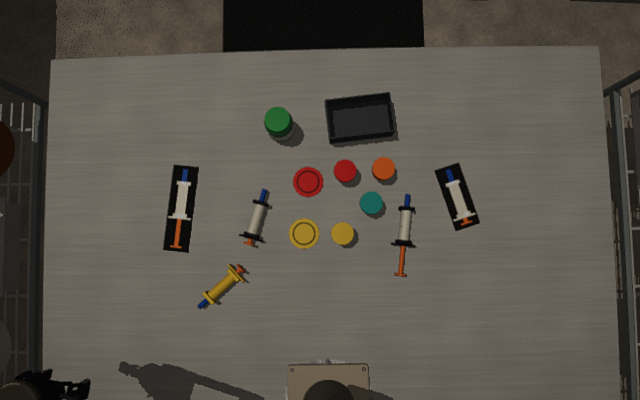

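View pics/scene0.png

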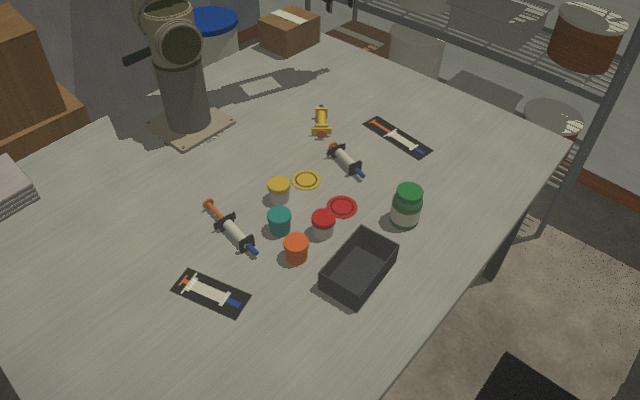

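The top view shows everything. Image up is +x and image left is +y.
- **Red tub:** (345,171). Could be confused with the orange one at (384,168) and the turquoise one at (372,203). The red mat at (308,181) is flat.
- **Yellow tub:** (343,233). The yellow mat is at (304,233).
- **injector_in:** white with a short rod, (257,217). The yellow look-alike is at (222,287).
- **injector_out:** long rod, (403,233).
- **Outlines:** long at (180,208), short at (457,197).

Next I'll measure these.

```bash
cat > h.py <<'E'
from bench import *
import cv2,numpy as np
from scipy.spatial.transform import Rotation as R
def dev(c,px,z):
    q=camera_params(c);K=np.array(q["K"]);M=np.array(q["cam_to_world"])
    px=np.asarray(px,float).reshape(-1,2)
    u=cv2.undistortPoints(px.reshape(-1,1,2),K,np.array([q["k1"],0,0,0,0.])).reshape(-1,2)
    # model: drawn = ray*(1+k1 r^2), same as opencv
    r=np.c_[u[:,0],-u[:,1],-np.ones(len(u))]@M[:3,:3].T
    t=(z-M[2,3])/r[:,2]
    return M[:3,3]+r*t[:,None]
def proj(c,P):
    q=camera_params(c);K=np.array(q["K"]);M=np.array(q["cam_to_world"])
    p=(np.atleast_2d(P)-M[:3,3])@M[:3,:3]
    a=p[:,:2]/-p[:,2:];a[:,1]*=-1
    a=a*(1+q["k1"]*(a**2).sum(1,keepdims=True))
    return a@K[:2,:2].T+K[:2,2]
def tool():
    s=read_state();r=R.from_rotvec(s["eef_rot"]).as_matrix()
    y=r[:,1];print("t",round(s["t"],2),"tcp mm",np.round(s["tcp_pos"]*1000,1),"z",np.round(r[:,2],3),"jaw deg",round(np.degrees(np.arctan2(y[1],y[0])),1),"q6",round(s["q"][5],2),"open",round(s["opening"],4),"F",np.round(s["force"],1))
    return s
def cls(p):
    h=cv2.cvtColor(p,cv2.COLOR_RGB2HSV);H,S,V=[h[...,i].astype(int) for i in range(3)]
    return dict(blue=(H>100)&(H<130)&(S>120)&(V>60),orange=(H>=3)&(H<16)&(S>140)&(V>90),white=(S<70)&(V>150),
                red=((H<3)|(H>174))&(S>150)&(V>80),yellow=(H>18)&(H<32)&(S>140)&(V>90))
E
python3 - <<'E'
from h import *
p,d=read_camera("top")
for n,z in [("red_tub",.06),("yellow_tub",.06),("red_pad",.003),("yellow_pad",.003),("injector_out",.02),("injector_in",.02),("long_outline",.002),("short_outline",.002)]:
    for m in masks_of("top",n)[:3]:
        px=np.argwhere(m["pixels"])[:,::-1]
        W=dev("top",px,z)*1000;c=W.mean(0)[:2]
        (cx,cy),(w,h),a=cv2.minAreaRect(W[:,:2].astype(np.float32))
        print(n,round(m["score"],2),[round(float(b)) for b in m["box"]],len(px),"mean",np.round(c,1),"rect",np.round([cx,cy,w,h,a],1))
big=cv2.resize(p[140:320,150:490],None,fx=2.3,fy=2.3,interpolation=cv2.INTER_CUBIC);cv2.imwrite("pics/crop1.png",big[:,:,::-1])
tool()
E
```

```text
red_tub 0.94 [358, 188, 382, 214] 402 mean [ 536.3 -119.8] rect [ 536.8 -118.9   55.1   58.    88.5]
red_tub 0.78 [334, 158, 355, 182] 411 mean [622.6 -54.9] rect [621.6 -55.3  55.4  61.3  88.7]
red_tub 0.57 [371, 157, 393, 180] 447 mean [ 625.  -154.5] rect [ 625.5 -153.7   59.8   62.2   43.3]
yellow_tub 0.73 [328, 221, 350, 243] 389 mean [457.7 -43.9] rect [458.3 -43.7  54.9  54.8  88.8]
red_pad 0.91 [292, 167, 324, 195] 730 mean [602.5  45.1] rect [601.8  44.1  83.   80.6  88.8]
yellow_pad 0.85 [289, 219, 319, 253] 724 mean [460.1  59.2] rect [461.5  58.8  79.5  79.3  89. ]
injector_out 0.59 [391, 193, 413, 277] 713 mean [ 459.9 -212.5] rect [ 452.4 -210.2   59.2  220.9   88.1]
injector_in 0.89 [200, 268, 246, 308] 696 mean [323.5 280.3] rect [314.8 282.1  61.3 160.3  47.1]
injector_in 0.61 [240, 188, 268, 246] 517 mean [501.4 188.4] rect [507.  183.4  50.9 153.6  70. ]
long_outline 0.74 [162, 166, 199, 253] 2216 mean [535.5 400.9] rect [535.6 401.4  74.7 238.7  83.2]
short_outline 0.86 [432, 164, 480, 234] 1691 mean [ 552.4 -364. ] rect [ 551.7 -363.   176.1   76.3   17.1]
t 0.55 tcp mm [137.2 584.1 208.4] z [ 0. -0. -1.] jaw deg 76.8 q6 -0.09 open 0.0854 F [ 0.  -0.1 -0.8]
```

View pics/crop1.png

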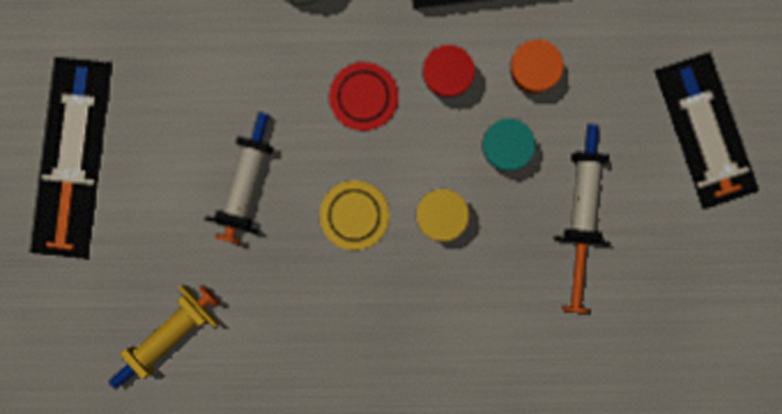

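The crop confirms my choices. The red lid is at crop (448,70), the yellow lid at (443,215), the short-rod white injector at (245,180) and the long-rod one at (585,200). The decoys are the orange, turquoise and yellow items. Next I'll refine the positions by colour.

```bash
cat > m.py <<'E'
from h import *
def meas(names=None,save=None):
    p,d=read_camera("top");C=cls(p);out={}
    yy,xx=np.mgrid[:400,:640]
    reg=lambda b:(xx>=b[0])&(xx<=b[2])&(yy>=b[1])&(yy<=b[3])
    return p,d,C,reg
def disc(C,reg,col,b,z):
    px=np.argwhere(C[col]&reg(b))[:,::-1]
    hull=cv2.convexHull(px.astype(np.float32)).reshape(-1,2)
    W=dev("top",hull,z)*1000
    (x,y),r=cv2.minEnclosingCircle(W[:,:2].astype(np.float32))
    e=cv2.fitEllipse(W[:,:2].astype(np.float32))
    return np.round([x,y,2*r],1),np.round(e[0],1),np.round(e[1],1)
def inj(C,reg,b,zb,flat=False):
    r=reg(b);res={}
    for k,z in (("white",zb if flat else .034),("blue",zb),("orange",zb)):
        px=np.argwhere(C[k]&r)[:,::-1];W=dev("top",px,z)[:,:2]*1000;res[k]=W
    bl=res["blue"].mean(0);orr=res["orange"].mean(0);w=res["white"].mean(0)
    u=bl-orr;u/=np.linalg.norm(u)
    A={k:((v-w)@u) for k,v in res.items()}
    print("  n",{k:len(v) for k,v in res.items()},"white c",np.round(w,1),"blue c",np.round(bl,1),"or c",np.round(orr,1))
    print("  heading",np.round(np.degrees(np.arctan2(u[1],u[0])),1),"w->b",np.round(np.degrees(np.arctan2(*(bl-w)[::-1])),1),"blue tip",np.round(A["blue"].max(),1),"or end",np.round(A["orange"].min(),1),"white",np.round([A["white"].min(),A["white"].max()],1))
    tip=A["blue"].max();
    return w,u,tip,A["orange"].min()
E
python3 - <<'E'
from m import *
p,d,C,reg=meas()
print(disc(C,reg,"red",(330,155,360,186),.06),disc(C,reg,"red",(290,163,327,198),.003))
print(disc(C,reg,"yellow",(326,217,356,250),.06),disc(C,reg,"yellow",(285,215,323,255),.003))
for n,b,z,f in (("out",(388,190,420,280),.02,0),("in",(236,184,272,250),.02,0),("LONG",(160,163,202,255),.002,1),("SHORT",(432,162,482,234),.002,1)):
    print(n);w,u,tip,e=inj(C,reg,b,z,f);c=w+u*(tip-85);print("  origin by tip",np.round(c,1),"by end",np.round(w+u*(e+(135 if n in("out","LONG") else 72)),1))
E
```

```text
(array([622.1, -56.2,  59. ]), array([622. , -55.8]), array([58. , 58.3])) (array([601.6,  44.7,  82.5]), array([601.8,  44.8]), array([81. , 82.3]))
(array([456.9, -45.1,  59.3]), array([456.7, -45.1]), array([57.1, 59.5])) (array([459.6,  58.5,  82.4]), array([459.6,  58.4]), array([81.1, 82. ]))
out
  n {'white': 67, 'blue': 48, 'orange': 133} white c [ 476.8 -212. ] blue c [ 544.4 -223.3] or c [ 377.5 -202. ]
  heading -7.3 w->b -9.5 blue tip 83.8 or end -135.3 white [-36.4  36.7]
  origin by tip [ 475.6 -211.8] by end [ 476.5 -211.9]
in
  n {'white': 45, 'blue': 42, 'orange': 31} white c [497.4 190.1] blue c [566.4 168.4] or c [438.7 207.9]
  heading -17.2 w->b -17.4 blue tip 88.2 or end -68.0 white [-32.5  41.2]
  origin by tip [500.4 189.1] by end [501.2 188.9]
LONG
  n {'white': 351, 'blue': 60, 'orange': 139} white c [557.1 398.3] blue c [629.3 389.6] or c [462.7 410.3]
  heading -7.1 w->b -6.9 blue tip 88.9 or end -130.8 white [-49.6  51.7]
  origin by tip [561.  397.9] by end [561.3 397.8]
SHORT
  n {'white': 120, 'blue': 61, 'orange': 39} white c [ 543.8 -367.3] blue c [ 611.9 -346.6] or c [ 483.4 -385.2]
  heading 16.7 w->b 16.9 blue tip 88.1 or end -68.9 white [-49.9  50.6]
  origin by tip [ 546.8 -366.4] by end [ 546.7 -366.4]
```

Everything agrees with the given sizes (lids 59, mats 82, rod ends and nozzle tips within 1 mm). First is injector_in, at (500.5, 189) with heading -17.2°.

```bash
python3 -m inch '{"fingers":[0,0,0,0,0,0,0,0,0,0,0,0,0,0],"translation":[[30,-33,0],[30,-33,0],[30,-33,0],[30,-33,0],[30,-33,0],[30,-33,0],[30,-33,0],[30,-33,0],[30,-33,0],[30,-33,0],[30,-33,0],[30,-33,0],[0,0,0],[0,0,0]],"rotation":[[0,0,-4],[0,0,0],[0,0,0],[0,0,0],[0,0,0],[0,0,0],[0,0,0],[0,0,0],[0,0,0],[0,0,0],[0,0,0],[0,0,0],[0,0,0],[0,0,0]]}' 40; python3 -c "
from h import *;tool()"
```

```text
t: 2.0
tcp_pos: [0.5074, 0.1702, 0.2101]
eef_rot: [0.47, 3.101, 0.006]
force: [-0.5, 1.1, 0.2]
opening: 0.0854
t 2.0 tcp mm [507.4 170.2 210.1] z [ 0.005  0.003 -1.   ] jaw deg 72.8 q6 -1.04 open 0.0854 F [-0.5  1.1  0.2]
```

```bash
python3 -m inch '{"fingers":[0,0,0,0,0,0],"translation":[[-7,19,-40],[0,0,-40],[0,0,-40],[0,0,0],[0,0,0],[0,0,0]],"rotation":[[0,0,0],[0,0,0],[0,0,0],[0,0,0],[0,0,0],[0,0,0]]}'
python3 - <<'E'
from h import *
tool()
p,d=read_camera("top");cv2.imwrite("pics/a1.png",cv2.resize(p[150:280,180:340],None,fx=4,fy=4)[:,:,::-1])
p,d=read_camera("scene");cv2.imwrite("pics/a2.png",cv2.resize(p[50:250,250:470],None,fx=3,fy=3)[:,:,::-1])
E
```

```text
t: 2.6
tcp_pos: [0.4992, 0.1948, 0.0923]
eef_rot: [0.461, 3.097, 0.013]
force: [1.0, 0.6, 1.4]
opening: 0.0855
t 2.6 tcp mm [499.2 194.8  92.3] z [ 0.012  0.006 -1.   ] jaw deg 73.1 q6 -1.0 open 0.0855 F [1.  0.6 1.4]
```

View pics/a2.png

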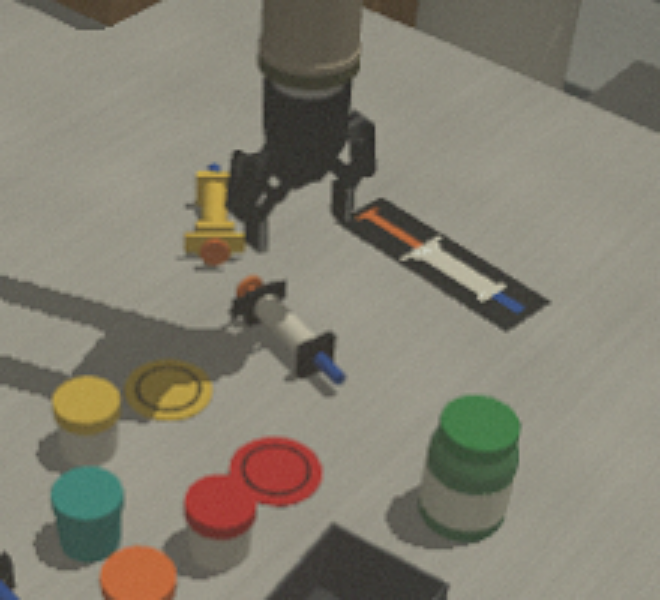

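The open jaws are over the barrel middle, about 6 mm to the left, and the tool is tilted by 0.7°. I'll correct both while descending.

```bash
python3 -m inch '{"fingers":[0,0,0,0,0],"translation":[[2,-6,-30],[0,0,-28],[0,0,0],[0,0,0],[0,0,0]],"rotation":[[-0.3,0.7,0],[0,0,0],[0,0,0],[0,0,0],[0,0,0]]}'; python3 -c "
from h import *;tool()"
```

```text
t: 3.2
tcp_pos: [0.5106, 0.1909, 0.0458]
eef_rot: [0.461, 3.09, 0.014]
force: [0.4, -0.8, -0.0]
opening: 0.0854
t 3.2 tcp mm [510.6 190.9  45.8] z [ 0.019  0.006 -1.   ] jaw deg 73.0 q6 -1.01 open 0.0854 F [ 0.4 -0.8 -0. ]
```

```bash
for i in 1 2; do python3 -m inch '{"fingers":[0,0],"translation":[[0,0,0],[0,0,0]],"rotation":[[0,0,0],[0,0,0]]}' >/dev/null; python3 -c "
from h import *;s=tool();print(np.round(s['dq'],3))"; done
```

```text
t 3.4 tcp mm [512.7 191.6  49.2] z [ 0.024  0.007 -1.   ] jaw deg 73.0 q6 -1.01 open 0.0856 F [-0.2 -0.2 -0.7]
[ 0.001 -0.014 -0.012  0.001  0.007  0.   ]
t 3.6 tcp mm [513.7 191.9  50.8] z [ 0.026  0.008 -1.   ] jaw deg 73.0 q6 -1.01 open 0.0854 F [0.5 0.4 0.6]
[ 0.002 -0.005 -0.004  0.     0.002 -0.001]
```

```bash
python3 -m inch '{"fingers":[0,0,0,0],"translation":[[-7,-2,0],[-4,-1,0],[-2,0,0],[0,0,0]],"rotation":[[-0.3,0.8,0],[-0.1,0.5,0],[0,0.2,0],[0,0,0]]}'>/dev/null; python3 -c "
from h import *;tool()";  python3 -m inch '{"fingers":[0,0,0,0,0,0],"translation":[[0,0,-10],[0,0,-10],[0,0,-10],[0,0,-8],[0,0,-4],[0,0,0]],"rotation":[[0,0,0],[0,0,0],[0,0,0],[0,0,0],[0,0,0],[0,0,0]]}'>/dev/null; python3 -c "
from h import *;tool()"
```

```text
t 4.0 tcp mm [499.2 188.6  50.7] z [-0.003  0.    -1.   ] jaw deg 73.0 q6 -1.01 open 0.0854 F [-0.4  0.3  0.6]
t 4.6 tcp mm [497.8 188.2   3.1] z [-0.006 -0.    -1.   ] jaw deg 73.0 q6 -1.01 open 0.0851 F [-0.7 -0.4 -0.4]
```

```bash
python3 -m inch '{"fingers":[0.4,0.8,1,1,1,1,1,1],"translation":[[0,0,0],[0,0,0],[0,0,0],[0,0,0],[0,0,0],[0,0,0],[0,0,0],[0,0,0]],"rotation":[[0,0,0],[0,0,0],[0,0,0],[0,0,0],[0,0,0],[0,0,0],[0,0,0],[0,0,0]]}' 40 >/dev/null; python3 -c "
from h import *;tool()"
```

```text
t 5.4 tcp mm [498.7 188.5   4.3] z [-0.004  0.    -1.   ] jaw deg 73.0 q6 -1.01 open 0.0204 F [ 0.3  0.6 -1.7]
```

```bash
python3 -m inch '{"fingers":[1,1],"translation":[[0,0,0],[0,0,0]],"rotation":[[0,0,0],[0,0,0]]}' 40 >/dev/null
python3 - <<'E'
from h import *
tool()
p,d=read_camera("scene");cv2.imwrite("pics/a3.png",cv2.resize(p[90:210,290:450],None,fx=4,fy=4,interpolation=cv2.INTER_CUBIC)[:,:,::-1])
E
```

```text
t 5.6 tcp mm [498.7 188.4   4.3] z [-0.004  0.    -1.   ] jaw deg 73.0 q6 -1.01 open 0.0203 F [-0.3  0.2 -1. ]
```

View pics/a3.png

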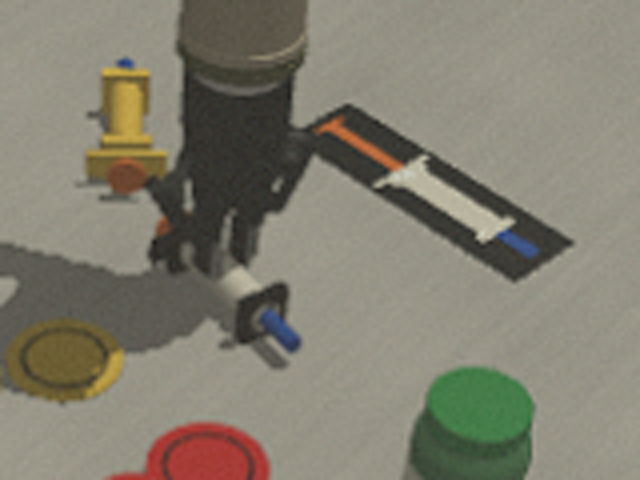

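The jaws are around the barrel, but the opening reads 20 mm where I expected 28. I'll lift a little and check that it holds.

```bash
python3 -m inch '{"fingers":[1,1,1,1,1],"translation":[[0,0,6],[0,0,10],[0,0,10],[0,0,4],[0,0,0]],"rotation":[[0,0,0],[0,0,0],[0,0,0],[0,0,0],[0,0,0]]}' 50 >/dev/null
python3 - <<'E'
from h import *
tool()
p,d=read_camera("scene");cv2.imwrite("pics/a4.png",cv2.resize(p[90:210,290:450],None,fx=4,fy=4,interpolation=cv2.INTER_CUBIC)[:,:,::-1])
E
```

```text
t 6.15 tcp mm [499.  188.5  37.7] z [-0.003  0.    -1.   ] jaw deg 73.0 q6 -1.01 open 0.0196 F [-0.   0.6 -0.7]
```

View pics/a4.png

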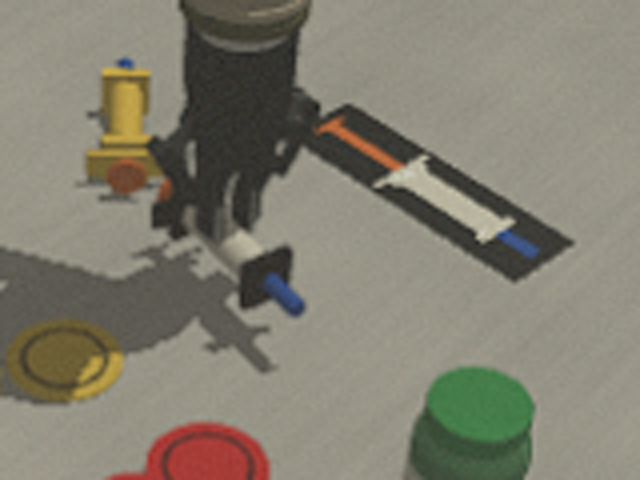

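Lifted and held. I'll carry it over to the short outline with a turn of +33.9°.

```bash
python3 -m inch '{"fingers":[1,1,1,1,1,1,1,1,1,1,1,1,1,1,1,1,1,1,1,1],"translation":[[0,0,20],[0,-5,35],[1,-15,35],[3,-30,20],[3,-38,5],[3,-40,0],[3,-40,0],[3,-40,0],[3,-40,0],[3,-40,0],[3,-40,0],[3,-40,0],[3,-40,0],[3,-40,0],[3,-35,0],[3,-25,0],[2,-15,0],[1,-8,0],[0,-3,0],[0,0,0]],"rotation":[[0,0,0],[0,0,0],[0,0,1],[0,0,2],[0,0,2.5],[0,0,2.5],[0,0,2.5],[0,0,2.5],[0,0,2.5],[0,0,2.5],[0,0,2.5],[0,0,2.5],[0,0,2.5],[0,0,2.5],[0,0,2.5],[0,0,2],[0,0,1],[0,0,0],[0,0,0],[0,0,0]]}' 50 >/dev/null; python3 -c "
from h import *;tool()"
```

```text
t 8.2 tcp mm [ 538.6 -367.8  156.2] z [ 0.002 -0.002 -1.   ] jaw deg 108.0 q6 -2.56 open 0.0003 F [ 0.5  0.4 -0.2]
```

The opening is 0, so it slipped out. I'll find it.

Run:
```python
from h import *
p,d=read_camera("top");cv2.imwrite("pics/b1.png",p[:,:,::-1])
p,d=read_camera("scene");cv2.imwrite("pics/b2.png",p[:,:,::-1])
```

```text
(no output)
```

View pics/b1.png

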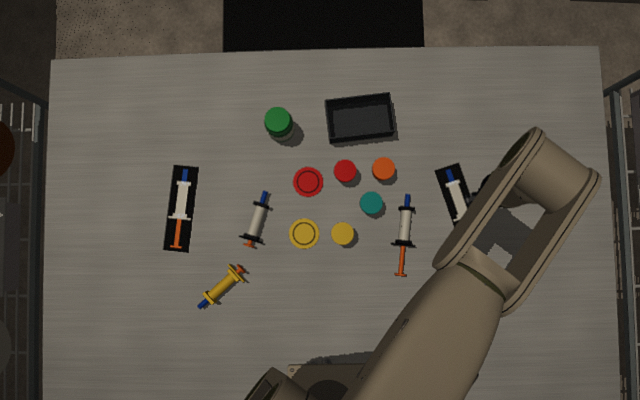

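View pics/b2.png

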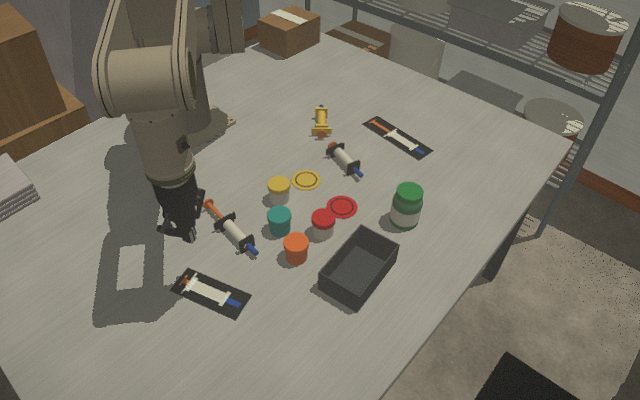

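injector_in slid out at the start of the lift and lies upright almost exactly where it was. The jaws held it above its widest point. I'll use the scene depth to measure where the finger ends are at partial closure.

```bash
cat >> h.py <<'E'
def cloud(c):
    p,d=read_camera(c);q=camera_params(c);K=np.array(q["K"]);M=np.array(q["cam_to_world"])
    v,u=np.nonzero(d>0)
    n=cv2.undistortPoints(np.c_[u,v].astype(float).reshape(-1,1,2),K,np.array([q["k1"],0,0,0,0.])).reshape(-1,2)
    z=d[v,u];P=np.c_[n[:,0]*z,-n[:,1]*z,-z]@M[:3,:3].T+M[:3,3]
    return p,P,u,v
E
cat > tip.py <<'E'
from h import *
s=tool();t=s["tcp_pos"];p,P,u,v=cloud("scene")
k=(np.linalg.norm(P[:,:2]-t[:2],axis=1)<.06)&(P[:,2]>t[2]-.03)&(P[:,2]<t[2]+.2)
r=R.from_rotvec(s["eef_rot"]).as_matrix()
Q=(P[k]-t)@r*1000
for lo in range(-45,46,5):
    b=(Q[:,1]>=lo)&(Q[:,1]<lo+5)
    if b.sum(): print(lo,b.sum(),"fwd-most along tool z",np.round(np.sort(Q[b,2])[-3:],1))
E
python3 -m inch '{"fingers":[0.67,0.67,0.67,0.67,0.67,0.67],"translation":[[0,0,0],[0,0,0],[0,0,0],[0,0,0],[0,0,0],[0,0,0]],"rotation":[[0,0,0],[0,0,0],[0,0,0],[0,0,0],[0,0,0],[0,0,0]]}' >/dev/null; python3 tip.py
python3 -m inch '{"fingers":[0,0,0,0,0],"translation":[[0,0,0],[0,0,0],[0,0,0],[0,0,0],[0,0,0]],"rotation":[[0,0,-1],[0,0,0],[0,0,0],[0,0,0],[0,0,0]]}' >/dev/null; python3 tip.py
```

```text
t 8.9 tcp mm [ 539.6 -364.3  157.2] z [ 0.003 -0.002 -1.   ] jaw deg 108.3 q6 -2.56 open 0.0283 F [0.2 0.5 0.1]
-45 65 fwd-most along tool z [-73.1 -70.6 -67.7]
-40 334 fwd-most along tool z [-74.  -71.3 -70.8]
-35 213 fwd-most along tool z [-42.4 -37.6 -37.1]
-30 255 fwd-most along tool z [-30.7 -30.6 -29.7]
-25 245 fwd-most along tool z [-28.1 -27.1 -26. ]
-20 161 fwd-most along tool z [-31.6 -29.1 -27.1]
-15 90 fwd-most along tool z [-97.7 -97.2 -90.7]
-10 62 fwd-most along tool z [-127.1 -124.8 -119.2]
-5 57 fwd-most along tool z [-101.2  -99.2  -99.1]
0 55 fwd-most along tool z [-103.2 -101.7  -97.3]
5 80 fwd-most along tool z [-97.9 -97.4 -95.3]
10 210 fwd-most along tool z [-22.2 -21.9 -21.2]
15 103 fwd-most along tool z [-30.5 -30.4 -28.4]
20 21 fwd-most along tool z [-64.  -63.2 -47.2]
25 12 fwd-most along tool z [-34.3 -32.6 -28.4]
30 11 fwd-most along tool z [-71.1 -69.3 -67.7]
35 25 fwd-most along tool z [-74.8 -71.7 -70.6]
40 44 fwd-most along tool z [-78.4 -78.2 -74.7]
45 44 fwd-most along tool z [-83.4 -83.3 -82.4]
t 9.45 tcp mm [ 539.5 -364.5  157.1] z [ 0.003 -0.002 
[... 315 characters left out ...]
]
-20 105 fwd-most along tool z [-113.5 -112.9 -110.6]
-15 83 fwd-most along tool z [-116.9 -100.6  -96.8]
-10 70 fwd-most along tool z [-99.2 -96.8 -95.3]
-5 54 fwd-most along tool z [-102.7 -101.4  -99.8]
0 65 fwd-most along tool z [-101.3  -98.9  -98.8]
5 62 fwd-most along tool z [-98.4 -97.6 -94. ]
10 47 fwd-most along tool z [-100.3  -99.9  -98.5]
15 32 fwd-most along tool z [-106.6 -104.7 -101.8]
20 18 fwd-most along tool z [-107.9 -106.1 -103.4]
25 13 fwd-most along tool z [-101.7 -101.3  -97.6]
30 11 fwd-most along tool z [-97.4 -97.3 -95.7]
35 11 fwd-most along tool z [-86.8 -65.7 -51.1]
40 123 fwd-most along tool z [-37.8 -36.5 -34.6]
45 28 fwd-most along tool z [-43.5 -42.4 -39.5]
```

```bash
python3 -m inch '{"fingers":[1,1,1,1,1,1,1,1],"translation":[[0,0,0],[0,0,0],[0,0,0],[0,0,0],[0,0,0],[0,0,0],[0,0,0],[0,0,0]],"rotation":[[0,0,0],[0,0,0],[0,0,0],[0,0,0],[0,0,0],[0,0,0],[0,0,0],[0,0,0]]}' >/dev/null; python3 tip.py | sed -n 1p\;5,18p
python3 - <<'E'
from h import *
p,P,u,v=cloud("scene")
k=(abs(P[:,0]-.45)<.05)&(abs(P[:,1]-.0)<.03);print("table",np.percentile(P[k,2]*1000,[5,50,95]))
s=read_state();t=s["tcp_pos"]
im=cv2.resize(p[150:310,120:280],None,fx=4,fy=4,interpolation=cv2.INTER_CUBIC)
a=(proj("scene",[t,t+[0,0,.019],t+[0,0,.04]])-[120,150])*4
for i,c in zip(a,[(255,0,0),(0,255,0),(0,0,255)]):cv2.circle(im,tuple(int(x) for x in i),4,c,-1)
cv2.imwrite("pics/c1.png",im[:,:,::-1])
E
```

```text
t 10.3 tcp mm [ 539.4 -364.5  157. ] z [ 0.003 -0.002 -1.   ] jaw deg 107.1 q6 -2.54 open 0.0 F [ 1.3  0.3 -0.1]
-30 154 fwd-most along tool z [-72.7 -72.6 -68.8]
-25 137 fwd-most along tool z [-74.4 -73.2 -66.8]
-20 214 fwd-most along tool z [-39.4 -36.4 -35.1]
-15 166 fwd-most along tool z [-32.  -30.1 -30. ]
-10 130 fwd-most along tool z [-25.1 -23.4 -21.6]
-5 84 fwd-most along tool z [-30.  -27.8 -25.8]
0 133 fwd-most along tool z [-31.  -28.7 -27.3]
5 108 fwd-most along tool z [-31.9 -29.1 -28.7]
10 71 fwd-most along tool z [-39.4 -36.6 -32.3]
15 30 fwd-most along tool z [-75.5 -74.4 -72.6]
20 22 fwd-most along tool z [-70.2 -69.4 -66.5]
25 17 fwd-most along tool z [-74.4 -73.9 -73.6]
30 28 fwd-most along tool z [-77.  -76.2 -75. ]
35 40 fwd-most along tool z [-82.5 -82.3 -81.7]
table [-1.93996647  1.44821489 60.82033031]
```

View pics/c1.png

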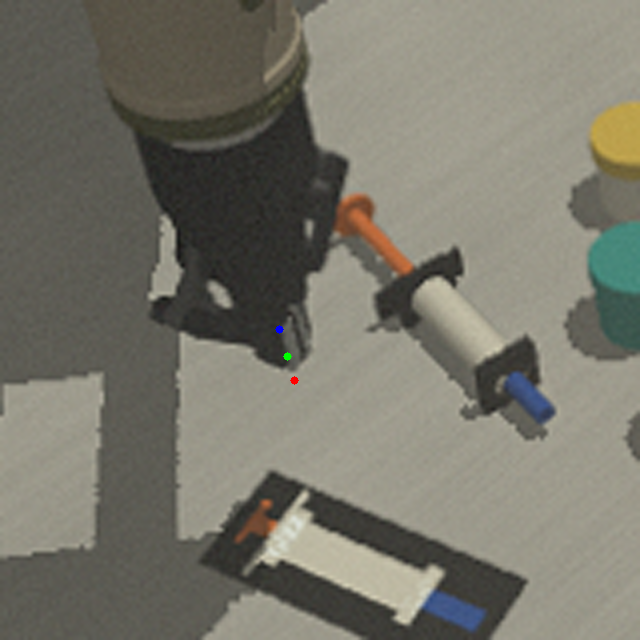

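At shut, the visible finger ends sit roughly 10–20 mm above the reported TCP, so I need to grip about 10 mm lower. injector_out is close by, so I'll do it next. TCP goes to (476,-212) with jaw 82.7°.

```bash
python3 -m inch '{"fingers":[0,0,0,0,0,0,0,0,0],"translation":[[-8,18,0],[-12,30,-10],[-12,30,-20],[-12,30,-20],[-10,24,-20],[-6,13,-12],[-3,6,-5],[-1,1,0],[0,0,0]],"rotation":[[0,0,-3],[0,0,-4],[0,0,-5],[0,0,-5],[0,0,-4],[0,0,-2],[0,0,-1],[0,0,0],[0,0,0]]}' >/dev/null; python3 -c "
from h import *;tool()"
```

```text
t 11.3 tcp mm [ 473.5 -209.3   69.4] z [ 0.004 -0.008 -1.   ] jaw deg 82.2 q6 -1.94 open 0.0855 F [-0.3  0.1 -0.1]
```

Run:
```python
from m import *
p,d,C,reg=meas()
print("in");w,u,tip,e=inj(C,reg,(236,184,272,252),.02,0);print("  origin by tip",np.round(w+u*(tip-85),1),"by end",np.round(w+u*(e+72),1))
tool()
```

```text
in
  n {'white': 85, 'blue': 46, 'orange': 35} white c [496.4 188.3] blue c [560.9 166.7] or c [434.3 207.5]
  heading -17.9 w->b -18.6 blue tip 84.1 or end -72.1 white [-36.5  37.2]
  origin by tip [495.6 188.6] by end [496.4 188.3]
t 11.35 tcp mm [ 473.8 -209.6   69.6] z [ 0.004 -0.008 -1.   ] jaw deg 82.1 q6 -1.94 open 0.0855 F [ 0.2 -0.1 -0.5]
```

injector_in is lying upright at (496,188.5). Now I'll descend on injector_out.

```bash
python3 -m inch '{"fingers":[0,0,0,0,0,0,0,0,0,0],"translation":[[1,-1,-5],[1,-1,-10],[0,0,-12],[0,0,-12],[0,0,-10],[0,0,-10],[0,0,-7],[0,0,-5],[0,0,-2],[0,0,0]],"rotation":[[0.2,0.1,0.3],[0.2,0.1,0.2],[0,0,0],[0,0,0],[0,0,0],[0,0,0],[0,0,0],[0,0,0],[0,0,0],[0,0,0]]}' >/dev/null; python3 -c "
from h import *;tool()"
```

```text
t 12.35 tcp mm [ 476.6 -214.1   -9.6] z [ 0.001 -0.001 -1.   ] jaw deg 82.6 q6 -1.96 open 0.0854 F [ 0.5 -0.3  0.7]
```

```bash
python3 -m inch '{"fingers":[0.4,0.6,0.7,0.7,0.8,0.8,0.8],"translation":[[0,2,0],[0,0,0],[0,0,0],[0,0,0],[0,0,0],[0,0,0],[0,0,0]],"rotation":[[0,0,0],[0,0,0],[0,0,0],[0,0,0],[0,0,0],[0,0,0],[0,0,0]]}' 40 >/dev/null; python3 -c "
from h import *;tool()"
```

```text
t 13.05 tcp mm [ 478.3 -212.8   -7.4] z [ 0.005 -0.003 -1.   ] jaw deg 82.7 q6 -1.96 open 0.0264 F [ 0.6 -0.5 -1.1]
```

The opening of 26.4 mm is nearly the full diameter, but the pad edges sit only just below the axis. I'll reopen and go about 6 mm lower.

```bash
python3 -m inch '{"fingers":[0.4,0.4,0.4,0.4,0.4,0.6,0.8,0.8,0.8,0.8,0.8],"translation":[[0,0,0],[0,0,0],[-1,0,-3],[-1,0,-3],[0,0,-1],[0,0,0],[0,0,0],[0,0,0],[0,0,0],[0,0,0],[0,0,0]],"rotation":[[0,0,0],[0,0,0],[0.1,0.3,0],[0,0,0],[0,0,0],[0,0,0],[0,0,0],[0,0,0],[0,0,0],[0,0,0],[0,0,0]]}' 40 >/dev/null; python3 -c "
from h import *;tool()"
```

```text
t 14.15 tcp mm [ 475.9 -212.8  -15.2] z [-0.001 -0.001 -1.   ] jaw deg 82.6 q6 -1.96 open 0.027 F [-0.7  0.8 -1. ]
```

```bash
python3 -m inch '{"fingers":[0.9,0.9,0.9,0.9,0.9,0.9],"translation":[[0,0,4],[0,0,8],[0,0,8],[0,0,8],[0,0,4],[0,0,0]],"rotation":[[0,0,0],[0,0,0],[0,0,0],[0,0,0],[0,0,0],[0,0,0]]}' 60 >/dev/null
python3 - <<'E'
from h import *
tool()
p,d=read_camera("scene");cv2.imwrite("pics/d1.png",cv2.resize(p[150:280,170:330],None,fx=4,fy=4,interpolation=cv2.INTER_CUBIC)[:,:,::-1])
E
```

```text
t 14.75 tcp mm [ 476.3 -212.9   20.4] z [-0.    -0.002 -1.   ] jaw deg 82.6 q6 -1.96 open 0.0261 F [-0.3  0.3 -1. ]
```

View pics/d1.png

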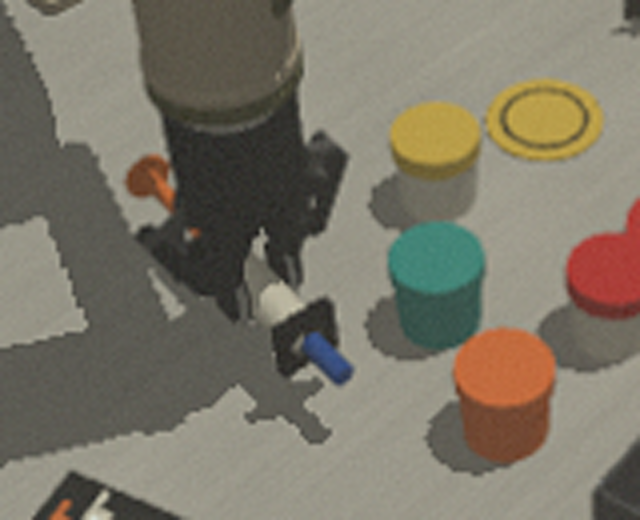

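```bash
python3 -m inch '{"fingers":[0.9,0.9,0.9,0.9,0.9,0.9,0.9],"translation":[[0,0,5],[0,0,10],[0,0,15],[0,0,20],[0,0,20],[0,0,10],[0,0,0]],"rotation":[[0,0,0],[0,0,0],[0,0,0],[0,0,0],[0,0,0],[0,0,0],[0,0,0]]}' 60 >/dev/null; python3 -c "
from h import *;tool()"
```

```text
t 15.5 tcp mm [ 474.6 -212.   104.2] z [-0.003 -0.    -1.   ] jaw deg 82.6 q6 -1.96 open 0.026 F [-0.6 -0.2 -1.7]
```

```bash
python3 -m inch '{"fingers":[0.9,0.9,0.9,0.9,0.9,0.9,0.9,0.9,0.9,0.9,0.9,0.9,0.9,0.9,0.9,0.9,0.9,0.9,0.9,0.9],"translation":[[1,10,3],[3,20,0],[5,30,0],[5,38,0],[5,40,0],[5,40,0],[5,40,0],[5,40,0],[5,40,0],[5,40,0],[5,40,0],[5,40,0],[5,40,0],[5,38,0],[5,34,0],[5,28,0],[5,20,0],[3,12,0],[1,5,0],[0,0,0]],"rotation":[[0,0,0],[0,0,0],[0,0,0],[0,0,0],[0,0,0],[0,0,0],[0,0,0],[0,0,0],[0,0,0],[0,0,0],[0,0,0],[0,0,0],[0,0,0],[0,0,0],[0,0,0],[0,0,0],[0,0,0],[0,0,0],[0,0,0],[0,0,0]]}' 60 >/dev/null; python3 -c "
from h import *;tool()"
```

```text
t 17.5 tcp mm [535.2 417.1  84.6] z [-0.035 -0.005 -0.999] jaw deg 82.7 q6 -0.87 open 0.0261 F [ 0.4  0.4 -0.6]
```

Still held. I'll fix the tilt and position while lowering partway.

```bash
python3 -m inch '{"fingers":[0.9,0.9,0.9,0.9,0.9,0.9,0.9],"translation":[[5,-4,-5],[8,-7,-10],[7,-5,-10],[4,-3,-10],[1,0,-5],[0,0,0],[0,0,0]],"rotation":[[0.1,-0.5,0],[0.1,-0.8,0],[0.1,-0.5,0.2],[0,-0.2,0],[0,0,0],[0,0,0],[0,0,0]]}' 60 >/dev/null
python3 - <<'E'
from h import *
tool()
p,d=read_camera("scene");cv2.imwrite("pics/e1.png",cv2.resize(p[50:200,300:460],None,fx=4,fy=4,interpolation=cv2.INTER_CUBIC)[:,:,::-1])
p,d=read_camera("top");cv2.imwrite("pics/e2.png",cv2.resize(p[150:280,130:260],None,fx=4,fy=4,interpolation=cv2.INTER_CUBIC)[:,:,::-1])
E
```

```text
t 18.2 tcp mm [560.5 392.2  39.6] z [-0.001 -0.003 -1.   ] jaw deg 82.7 q6 -0.91 open 0.026 F [-0.4  0.3 -1.1]
```

View pics/e1.png

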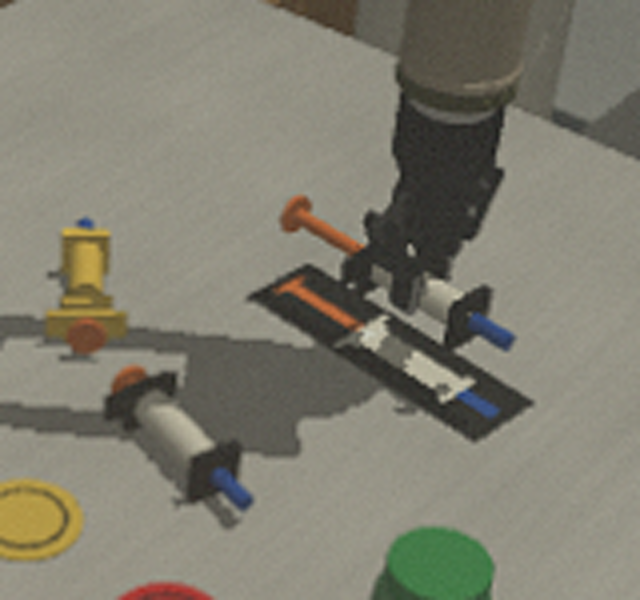

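View pics/e2.png

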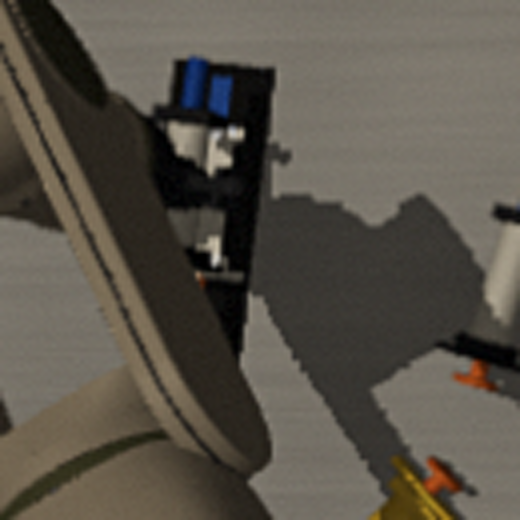

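The injector is level and parallel to the drawing. I'll shift +6 mm in y and lower it onto the mat.

```bash
python3 -m inch '{"fingers":[0.9,0.9,0.9,0.9,0.9,0.9,0.9,0.9],"translation":[[0,3,-6],[0,2,-10],[0,1,-10],[0,0,-8],[0,0,-5],[0,0,-2],[0,0,0],[0,0,0]],"rotation":[[0.1,0,0],[0,0,0],[0,0,0],[0,0,0],[0,0,0],[0,0,0],[0,0,0],[0,0,0]]}' 60 >/dev/null
python3 - <<'E'
from h import *
tool()
W=dev("top",[[178.75,170.5]],.075);print(W*1000)
E
```

```text
t 19.1 tcp mm [559.9 400.   -4.7] z [-0.001 -0.    -1.   ] jaw deg 82.8 q6 -0.9 open 0.0259 F [ 0.1 -0.8 -1.5]
[[629.40468379 382.60899492  75.        ]]
```

```bash
python3 -m inch '{"fingers":[0.9,0.9,0.9,0.9,0.9,0.9],"translation":[[1,-1,-3],[0,-1,-3],[0,0,-2],[0,0,-1],[0,0,0],[0,0,0]],"rotation":[[0,0,0],[0,0,0.2],[0,0,0],[0,0,0],[0,0,0],[0,0,0]]}' 60 >/dev/null; python3 -c "
from h import *;tool()"
```

```text
t 19.7 tcp mm [562.1 398.2 -12.8] z [ 0.001  0.001 -1.   ] jaw deg 83.0 q6 -0.91 open 0.0263 F [-0.6 -0.4 -0.5]
```

```bash
python3 -m inch '{"fingers":[0.9,0.9,0.9],"translation":[[-1,0,-1],[0,0,-1],[0,0,0]],"rotation":[[0,0,0],[0,0,0],[0,0,0]]}' 60 >/dev/null; python3 -c "
from h import *;tool()"
python3 -m inch '{"fingers":[0.6,0.5,0.3,0,0,0],"translation":[[0,0,0],[0,0,0],[0,0,0],[0,0,0],[0,0,0],[0,0,0]],"rotation":[[0,0,0],[0,0,0],[0,0,0],[0,0,0],[0,0,0],[0,0,0]]}'  >/dev/null; python3 -c "
from h import *;tool()"
```

```text
t 20.0 tcp mm [562.2 398.6 -12.7] z [ 0.004  0.002 -1.   ] jaw deg 83.0 q6 -0.91 open 0.0265 F [-0.3 -0.1 -1.2]
t 20.6 tcp mm [561.9 398.8 -13.1] z [ 0.003  0.002 -1.   ] jaw deg 83.0 q6 -0.91 open 0.0854 F [-0.3 -0.6 -0.9]
```

```bash
python3 -m inch '{"fingers":[0,0,0,0,0,0,0,0,0,0,0,0,0,0,0],"translation":[[0,0,10],[0,0,20],[0,0,30],[0,0,30],[-4,-14,10],[-8,-25,0],[-10,-32,0],[-10,-33,0],[-10,-32,0],[-9,-28,0],[-7,-20,0],[-4,-12,-10],[-2,-6,-10],[0,-2,-5],[0,0,0]],"rotation":[[0,-0.1,0],[0,-0.1,0],[0,0,0],[0,0,0],[0,0,-1],[0,0,-1],[0,0,-2],[0,0,-2],[0,0,-2],[0,0,-1],[0,0,-1],[0,0,-0.5],[0,0,0],[0,0,0],[0,0,0]]}'  >/dev/null
python3 - <<'E'
from m import *
p,d,C,reg=meas()
print("LONG+out");w,u,tip,e=inj(C,reg,(160,160,204,258),.022,0)
cv2.imwrite("pics/f1.png",cv2.resize(p[150:280,150:290],None,fx=4,fy=4,interpolation=cv2.INTER_CUBIC)[:,:,::-1])
tool()
E
```

```text
LONG+out
  n {'white': 41, 'blue': 47, 'orange': 45} white c [586.6 397.5] blue c [632.1 392. ] or c [442.3 416.4]
  heading -7.3 w->b -6.9 blue tip 61.5 or end -158.1 white [-15.6  14.9]
t 22.15 tcp mm [502.9 192.   93.8] z [ 0.038  0.01  -0.999] jaw deg 72.2 q6 -0.99 open 0.0859 F [-0.1  0.2  0.9]
```

View pics/f1.png

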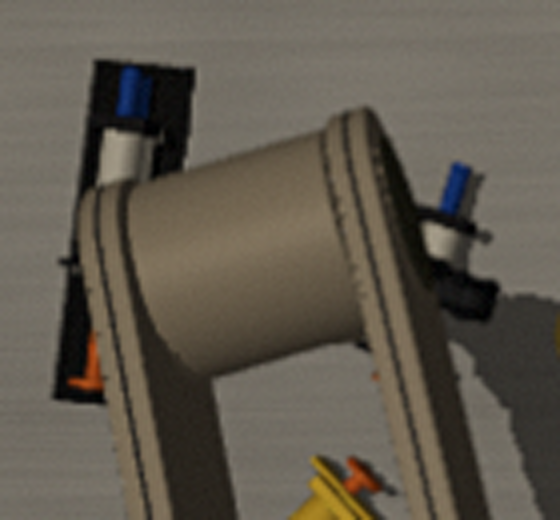

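injector_out is on the long mat at about (563,400), with a target of (561,398). Now injector_in again.

```bash
python3 -m inch '{"fingers":[0,0,0,0,0,0,0],"translation":[[-1,-1,0],[-3,-1,-5],[-2,-1,-10],[-1,0,-12],[0,0,-8],[0,0,-3],[0,0,0]],"rotation":[[-0.2,0.6,0],[-0.2,0.8,0],[-0.2,0.6,0],[0,0.2,0],[0,0,0],[0,0,0],[0,0,0]]}'  >/dev/null; python3 -c "
from h import *;tool()"
```

```text
t 22.85 tcp mm [494.9 190.8  51.7] z [-0.006 -0.001 -1.   ] jaw deg 72.4 q6 -0.99 open 0.0856 F [0.5 0.  0. ]
```

```bash
python3 -m inch '{"fingers":[0,0,0,0,0,0,0,0,0],"translation":[[0,0,-5],[1,-1,-10],[0,-1,-12],[0,0,-12],[0,0,-12],[0,0,-8],[0,0,-4],[0,0,-1],[0,0,0]],"rotation":[[0,-0.1,0],[0,-0.2,0],[0,0,0],[0,0,0],[0,0,0],[0,0,0],[0,0,0],[0,0,0],[0,0,0]]}'  >/dev/null; python3 -c "
from h import *;tool()"
python3 -m inch '{"fingers":[0.4,0.6,0.7,0.8,0.8,0.8,0.8],"translation":[[0,0,0],[0,0,0],[0,0,0],[0,0,0],[0,0,0],[0,0,0],[0,0,0]],"rotation":[[0,0,0],[0,0,0],[0,0,0],[0,0,0],[0,0,0],[0,0,0],[0,0,0]]}' 60 >/dev/null; python3 -c "
from h import *;tool()"
```

```text
t 23.75 tcp mm [495.3 188.2 -18.7] z [-0.001 -0.002 -1.   ] jaw deg 72.3 q6 -0.99 open 0.0851 F [-0.5 -1.1  0.6]
t 24.45 tcp mm [497.  188.7 -16.6] z [ 0.003 -0.001 -1.   ] jaw deg 72.4 q6 -0.99 open 0.0261 F [-0.7 -0.   0.5]
```

```bash
python3 -m inch '{"fingers":[0.9,0.9,0.9,0.9,0.9,0.9,0.9,0.9,0.9],"translation":[[0,0,4],[0,0,8],[0,0,15],[0,0,20],[0,0,22],[0,0,22],[0,0,15],[0,0,5],[0,0,0]],"rotation":[[0,0,0],[0,0,0],[0,0,0],[0,0,0],[0,0,0],[0,0,0],[0,0,0],[0,0,0],[0,0,0]]}' 60 >/dev/null; python3 -c "
from h import *;tool()"
```

```text
t 25.35 tcp mm [496.8 188.6 106. ] z [ 0.006  0.    -1.   ] jaw deg 72.4 q6 -1.0 open 0.0262 F [ 1.1 -0.1 -1.6]
```

```bash
python3 -m inch '{"fingers":[0.9,0.9,0.9,0.9,0.9,0.9,0.9,0.9,0.9,0.9,0.9,0.9,0.9,0.9,0.9,0.9,0.9,0.9,0.9,0.9],"translation":[[1,-10,3],[3,-20,2],[4,-28,2],[4,-34,0],[4,-36,0],[4,-36,0],[4,-36,0],[4,-36,0],[4,-36,0],[4,-36,0],[4,-36,0],[4,-36,0],[4,-36,0],[4,-34,0],[3,-30,0],[3,-24,0],[2,-16,0],[1,-8,0],[0,-3,0],[0,0,0]],"rotation":[[0,0,1],[0,0,1.5],[0,0,2],[0,0,2.3],[0,0,2.3],[0,0,2.3],[0,0,2.3],[0,0,2.3],[0,0,2.3],[0,0,2.3],[0,0,2.3],[0,0,2.3],[0,0,2.3],[0,0,2.3],[0,0,2.2],[0,0,1.5],[0,0,1],[0,0,0],[0,0,0],[0,0,0]]}' 60 >/dev/null; python3 -c "
from h import *;tool()"
```

```text
t 27.35 tcp mm [ 545.2 -359.7   95.3] z [-0.019  0.009 -1.   ] jaw deg 108.4 q6 -2.55 open 0.0263 F [-0.1  0.4 -1.1]
```

```bash
python3 -m inch '{"fingers":[0.9,0.9,0.9,0.9,0.9,0.9,0.9,0.9],"translation":[[1,-1,-5],[1,-2,-10],[0,-2,-14],[0,0,-14],[0,0,-12],[0,0,-8],[0,0,-3],[0,0,0]],"rotation":[[-0.2,-0.3,-0.3],[-0.2,-0.5,-0.4],[-0.1,-0.3,-0.3],[0,0,0],[0,0,0],[0,0,0],[0,0,0],[0,0,0]]}' 60 >/dev/null
python3 - <<'E'
from h import *
tool()
p,d=read_camera("scene");cv2.imwrite("pics/g1.png",cv2.resize(p[200:340,130:290],None,fx=4,fy=4,interpolation=cv2.INTER_CUBIC)[:,:,::-1])
E
```

```text
t 28.15 tcp mm [ 547.1 -359.6   22.5] z [ 0.     0.002 -1.   ] jaw deg 107.5 q6 -2.54 open 0.0261 F [-0.1 -0.9 -1.3]
```

View pics/g1.png

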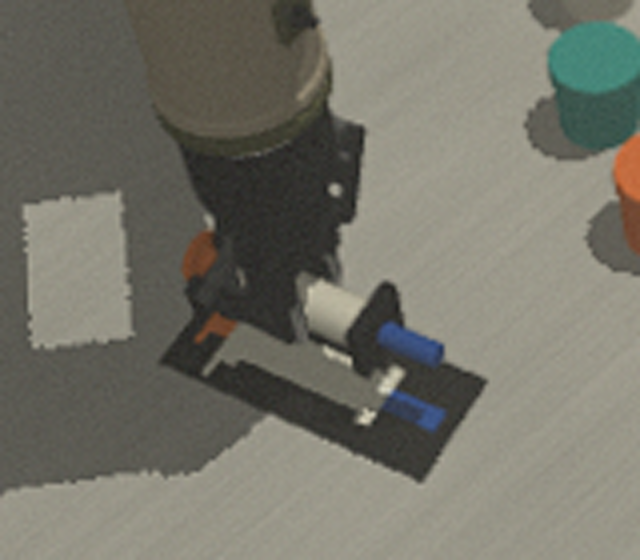

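Level and aligned. I'll shift -6 mm in y and lower it.

```bash
python3 -m inch '{"fingers":[0.9,0.9,0.9,0.9,0.9,0.9,0.9,0.9],"translation":[[0,-2,-3],[0,-2,-7],[0,-2,-8],[0,0,-7],[0,0,-4],[0,0,-2],[0,0,0],[0,0,0]],"rotation":[[0,0,0],[0,0,0],[0,0,0],[0,0,0],[0,0,0],[0,0,0],[0,0,0],[0,0,0]]}' 60 >/dev/null; python3 -c "
from h import *;tool()"
```

```text
t 29.0 tcp mm [ 548.2 -367.4   -9.3] z [ 0.003  0.    -1.   ] jaw deg 107.5 q6 -2.55 open 0.0261 F [-0.  -0.  -1.9]
```

```bash
python3 -m inch '{"fingers":[0.9,0.9,0.9,0.9,0.9,0.9],"translation":[[0,1,-2],[0,0,-2],[0,0,-2],[0,0,-1],[0,0,0],[0,0,0]],"rotation":[[0,0.1,0],[0,0,0],[0,0,0],[0,0,0],[0,0,0],[0,0,0]]}' 60 >/dev/null; python3 -c "
from h import *;tool()"
python3 -m inch '{"fingers":[0.6,0.5,0.3,0,0,0],"translation":[[0,0,0],[0,0,0],[0,0,0],[0,0,0],[0,0,0],[0,0,0]],"rotation":[[0,0,0],[0,0,0],[0,0,0],[0,0,0],[0,0,0],[0,0,0]]}'  >/dev/null; python3 -c "
from h import *;tool()"
```

```text
t 29.6 tcp mm [ 549.5 -367.   -14.2] z [ 0.003 -0.002 -1.   ] jaw deg 107.5 q6 -2.54 open 0.0263 F [-0.4 -0.5 -1.5]
t 30.2 tcp mm [ 549.9 -367.4  -13.9] z [ 0.004 -0.002 -1.   ] jaw deg 107.5 q6 -2.54 open 0.0854 F [-0.   0.2  0.5]
```

injector_in is down. Next is the red tub. I'll retreat upward, check injector_in's placing, and get the pan's near edge for clearance.

```bash
python3 -m inch '{"fingers":[0,0,0,0,0,0,0,0,0,0,0,0,0,0,0,0,0,0,0,0],"translation":[[0,0,8],[0,0,15],[0,0,25],[0,0,30],[0,0,25],[0,10,10],[4,18,0],[5,24,0],[5,26,0],[5,26,0],[5,26,0],[6,26,0],[6,26,0],[6,26,0],[6,24,0],[6,20,0],[6,16,0],[4,10,0],[2,5,0],[0,0,0]],"rotation":[[0,0,0],[0,0,0],[0,0,0],[0,0,0],[0,0,-2],[0,0,-6],[0,0,-8],[0,0,-8],[0,0,-8],[0,0,-8],[0,0,-8],[0,0,-8],[0,0,-8],[0,0,-8],[0,0,-8],[0,0,-8],[0,0,-6],[0,0,-3],[0,0,0],[0,0,0]]}'  >/dev/null
python3 - <<'E'
from m import *
tool()
p,d,C,reg=meas()
cv2.imwrite("pics/i1.png",p[:,:,::-1])
print("pan edge",dev("top",[[328,145],[395,138]],.065)*1000)
E
```

```text
t 32.2 tcp mm [623.5 -76.3 137. ] z [ 0.007 -0.026 -1.   ] jaw deg 6.4 q6 -0.3 open 0.0855 F [-0.  -0.9  0.9]
pan edge [[ 689.77112025  -13.16380438   65.        ]
 [ 704.66225981 -190.64046121   65.        ]]
```

View pics/i1.png

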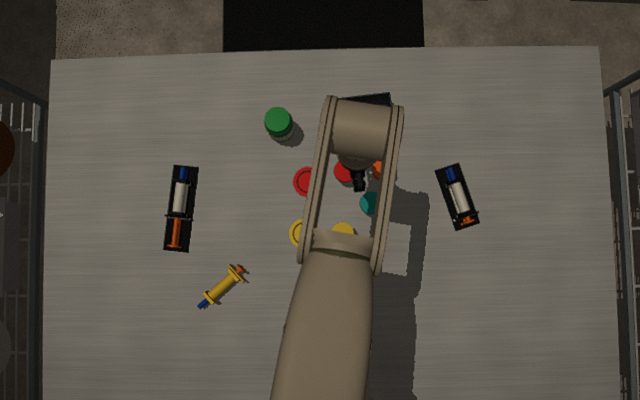

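Both injectors lie on their mats. Now I'll centre over the red tub and straighten the tool.

```bash
python3 -m inch '{"fingers":[0.08,0.08,0.08,0.08,0.08,0.08,0.08,0.08],"translation":[[0,4,-3],[0,6,-8],[0,5,-10],[0,3,-12],[0,1,-12],[0,0,-8],[0,0,-3],[0,0,0]],"rotation":[[0.3,0.1,0],[0.5,0.2,0],[0.4,0.1,0],[0.2,0,0],[0,0,0],[0,0,0],[0,0,0],[0,0,0]]}'  >/dev/null
python3 - <<'E'
from h import *
tool()
p,d=read_camera("scene");cv2.imwrite("pics/j1.png",cv2.resize(p[130:280,230:430],None,fx=3.8,fy=3.8,interpolation=cv2.INTER_CUBIC)[:,:,::-1])
E
```

```text
t 33.05 tcp mm [620.7 -58.4  73.7] z [-0.004  0.001 -1.   ] jaw deg 6.4 q6 -0.29 open 0.0782 F [ 1.3  0.1 -0.5]
```

View pics/j1.png

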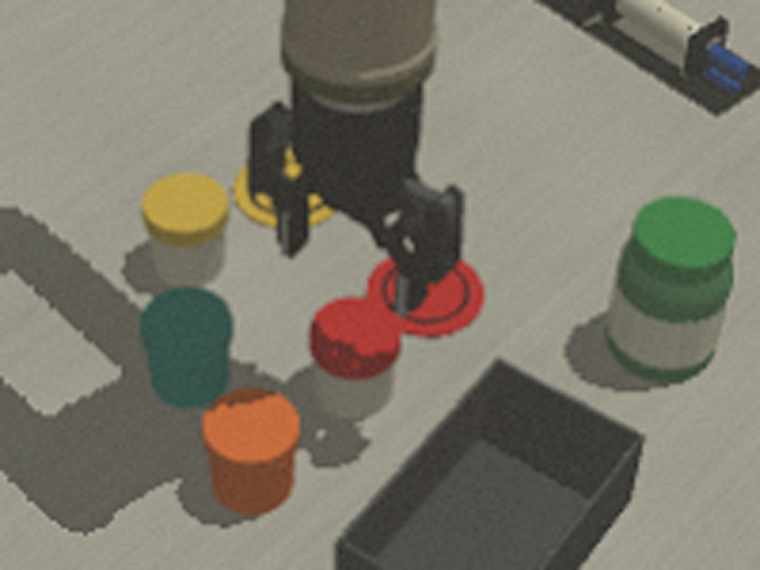

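```bash
python3 -m inch '{"fingers":[0.08,0.08,0.08,0.08,0.08,0.08,0.08],"translation":[[1,1,-4],[0,1,-8],[0,0,-10],[0,0,-7],[0,0,-3],[0,0,0],[0,0,0]],"rotation":[[0,-0.2,0],[0,0,0],[0,0,0],[0,0,0],[0,0,0],[0,0,0],[0,0,0]]}'  >/dev/null; python3 -c "
from h import *;tool()"
```

```text
t 33.8 tcp mm [622.8 -56.5  40.4] z [ 0.002  0.    -1.   ] jaw deg 6.4 q6 -0.28 open 0.0785 F [ 0.4  0.7 -0.1]
```

```bash
python3 -m inch '{"fingers":[0.08,0.08,0.08,0.08,0.08,0.08],"translation":[[0,0,-5],[0,0,-8],[0,0,-6],[0,0,-3],[0,0,-1],[0,0,0]],"rotation":[[0,0,0],[0,0,0],[0,0,0],[0,0,0],[0,0,0],[0,0,0]]}'  >/dev/null; python3 -c "
from h import *;tool()"
python3 -m inch '{"fingers":[0.2,0.3,0.4,0.5,0.5,0.5],"translation":[[0,0,0],[0,0,0],[0,0,0],[0,0,0],[0,0,0],[0,0,0]],"rotation":[[0,0,0],[0,0,0],[0,0,0],[0,0,0],[0,0,0],[0,0,0]]}' 40 >/dev/null; python3 -c "
from h import *;tool()"
```

```text
t 34.4 tcp mm [623.1 -56.6  15.8] z [ 0.003  0.    -1.   ] jaw deg 6.4 q6 -0.28 open 0.0786 F [0.3 2.2 0.3]
t 35.0 tcp mm [623.7 -56.7  16.5] z [ 0.004  0.    -1.   ] jaw deg 6.4 q6 -0.28 open 0.0585 F [ 0.7 -0.5  0.5]
```

Gripped at 58.5 mm on the lid. Lifting 30 mm.

```bash
python3 -m inch '{"fingers":[0.5,0.5,0.5,0.5,0.5,0.5],"translation":[[0,0,4],[0,0,8],[0,0,10],[0,0,7],[0,0,2],[0,0,0]],"rotation":[[0,0,0],[0,0,0],[0,0,0],[0,0,0],[0,0,0],[0,0,0]]}' 50 >/dev/null
python3 - <<'E'
from h import *
tool()
p,d=read_camera("scene");cv2.imwrite("pics/k1.png",cv2.resize(p[130:280,230:430],None,fx=3.8,fy=3.8,interpolation=cv2.INTER_CUBIC)[:,:,::-1])
E
```

```text
t 35.6 tcp mm [623.6 -56.7  50.7] z [ 0.004  0.    -1.   ] jaw deg 6.4 q6 -0.28 open 0.0575 F [ 0.7  0.5 -2.4]
```

View pics/k1.png

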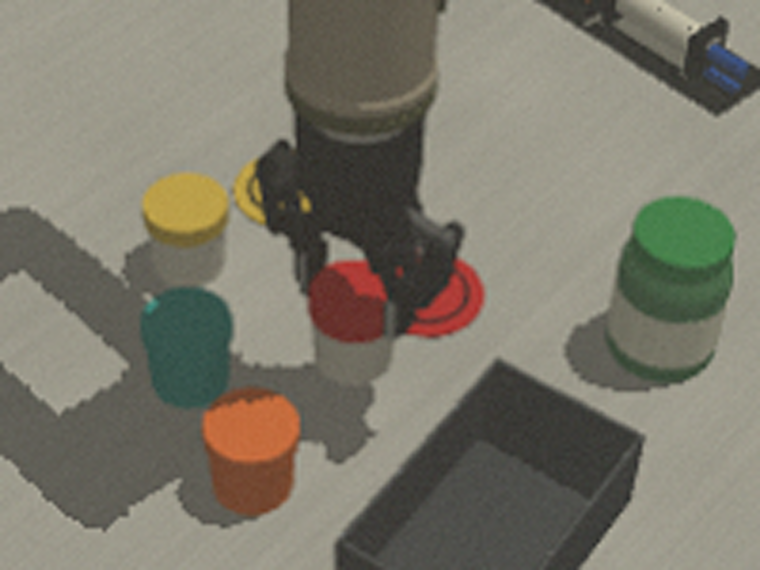

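Held and level. I'll carry it to the red mat.

```bash
python3 -m inch '{"fingers":[0.5,0.5,0.5,0.5,0.5,0.5,0.5,0.5,0.5,0.5],"translation":[[-1,5,0],[-2,12,0],[-4,16,0],[-4,18,0],[-4,18,0],[-3,14,0],[-2,10,0],[-1,5,0],[0,1,0],[0,0,0]],"rotation":[[0,0,0],[0,0,0],[0,0,0],[0,0,0],[0,0,0],[0,0,0],[0,0,0],[0,0,0],[0,0,0],[0,0,0]]}' 50 >/dev/null; python3 -c "
from h import *;tool()"
```

```text
t 36.65 tcp mm [597.6  53.1  47.9] z [-0.001  0.001 -1.   ] jaw deg 6.5 q6 -0.11 open 0.0581 F [ 1.  -0.7 -2.1]
```

```bash
python3 -m inch '{"fingers":[0.5,0.5,0.5,0.5,0.5,0.5,0.5,0.5,0.5],"translation":[[1,-2,-2],[2,-3,-5],[1,-2,-7],[0,-1,-6],[0,0,-4],[0,0,-2],[0,0,-1],[0,0,0],[0,0,0]],"rotation":[[0,0,0],[0,0,0],[0,0,0],[0,0,0],[0,0,0],[0,0,0],[0,0,0],[0,0,0],[0,0,0]]}' 50 >/dev/null; python3 -c "
from h import *;tool()"
```

```text
t 37.55 tcp mm [602.9  41.6  20. ] z [-0.     0.001 -1.   ] jaw deg 6.3 q6 -0.13 open 0.0575 F [ 0.6 -0.9 -2.2]
```

```bash
python3 -m inch '{"fingers":[0.5,0.5,0.5,0.5,0.5,0.5],"translation":[[-1,2,1],[0,1,0],[0,0,-1],[0,0,-1],[0,0,0],[0,0,0]],"rotation":[[0,0,0],[0,0,0],[0,0,0],[0,0,0],[0,0,0],[0,0,0]]}' 50 >/dev/null; python3 -c "
from h import *;tool()"
```

```text
t 38.15 tcp mm [601.9  45.1  19.7] z [-0.     0.001 -1.   ] jaw deg 6.3 q6 -0.12 open 0.0576 F [ 0.7 -0.7 -2.4]
```

```bash
python3 -m inch '{"fingers":[0.5,0.5,0.5],"translation":[[0,0,-1],[0,0,-0.5],[0,0,0]],"rotation":[[0,0,0],[0,0,0],[0,0,0]]}' 50 >/dev/null; python3 -c "
from h import *;tool()"
python3 -m inch '{"fingers":[0.25,0.2,0.1,0.05,0.05],"translation":[[0,0,0],[0,0,0],[0,0,0],[0,0,0],[0,0,0]],"rotation":[[0,0,0],[0,0,0],[0,0,0],[0,0,0],[0,0,0]]}' >/dev/null; python3 -c "
from h import *;tool()"
```

```text
t 38.45 tcp mm [602.2  45.1  19.6] z [ 0.     0.001 -1.   ] jaw deg 6.3 q6 -0.12 open 0.0578 F [-0.3 -1.1 -2.5]
t 38.95 tcp mm [602.5  45.1  19.2] z [ 0.001  0.001 -1.   ] jaw deg 6.3 q6 -0.12 open 0.0812 F [ 0.1 -0.1  0.3]
```

Released. On to the yellow tub at (457,-45).

```bash
python3 -m inch '{"fingers":[0.05,0.05,0.05,0.05,0.05,0.05,0.05,0.05,0.05,0.05,0.05,0.05,0.05,0.05],"translation":[[0,0,8],[0,0,15],[0,0,20],[0,0,15],[-6,-4,2],[-14,-9,0],[-20,-13,0],[-25,-15,0],[-25,-15,0],[-22,-13,0],[-16,-10,0],[-10,-6,0],[-3,-2,0],[0,0,0]],"rotation":[[0,0,0],[0,0,0],[0,0,0],[0,0,0],[0,0,0],[0,0,0],[0,0,0],[0,0,0],[0,0,0],[0,0,0],[0,0,0],[0,0,0],[0,0,0],[0,0,0]]}' >/dev/null
python3 - <<'E'
from m import *
tool()
p,d,C,reg=meas()
cv2.imwrite("pics/l1.png",cv2.resize(p[130:270,230:430],None,fx=3.8,fy=3.8,interpolation=cv2.INTER_CUBIC)[:,:,::-1])
p,d=read_camera("scene");cv2.imwrite("pics/l2.png",cv2.resize(p[110:260,230:430],None,fx=3.8,fy=3.8,interpolation=cv2.INTER_CUBIC)[:,:,::-1])
E
```

```text
t 40.35 tcp mm [454.4 -45.9  86.4] z [ 0.007 -0.001 -1.   ] jaw deg 6.3 q6 -0.32 open 0.0812 F [0.4 0.3 0.1]
```

View pics/l1.png

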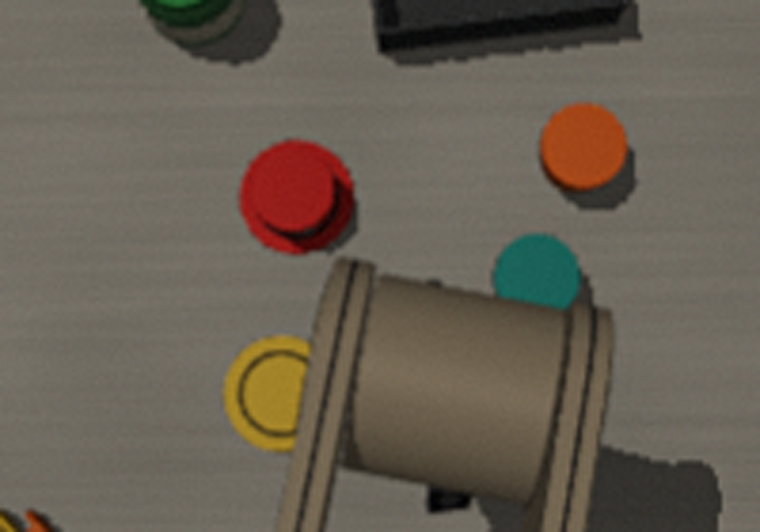

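View pics/l2.png

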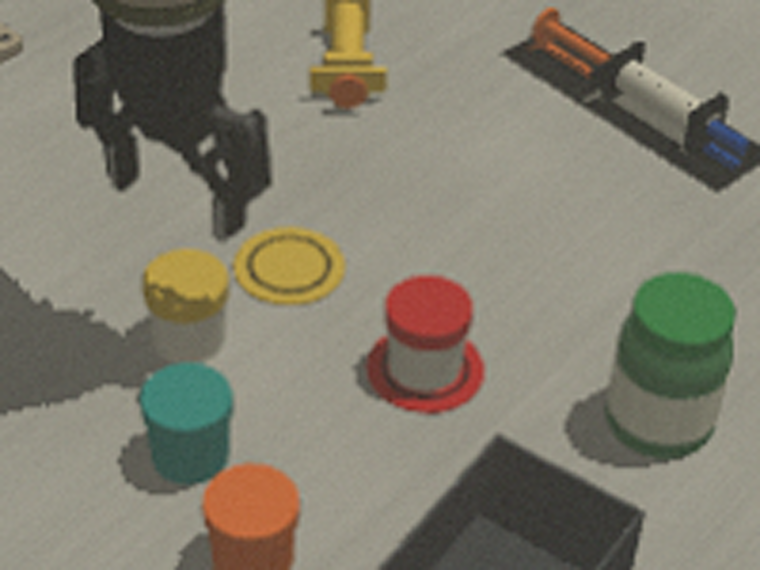

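Red tub stands centred on its mat. Now descend onto the yellow tub.

```bash
python3 -m inch '{"fingers":[0.05,0.05,0.05,0.05,0.05,0.05,0.05,0.05],"translation":[[1,0,-4],[1,0,-8],[0,0,-10],[0,0,-10],[0,0,-7],[0,0,-3],[0,0,0],[0,0,0]],"rotation":[[0,0.2,0],[0,0.1,0],[0,0,0],[0,0,0],[0,0,0],[0,0,0],[0,0,0],[0,0,0]]}' >/dev/null; python3 -c "
from h import *;tool()"
```

```text
t 41.25 tcp mm [457.1 -44.1  38.9] z [-0.002  0.001 -1.   ] jaw deg 6.5 q6 -0.32 open 0.0812 F [-0.4  0.5  0.3]
```

```bash
python3 -m inch '{"fingers":[0.05,0.05,0.05,0.05,0.05,0.05],"translation":[[0,-1,-5],[0,0,-7],[0,0,-6],[0,0,-3],[0,0,-1],[0,0,0]],"rotation":[[0,0,0],[0,0,0],[0,0,0],[0,0,0],[0,0,0],[0,0,0]]}'  >/dev/null; python3 -c "
from h import *;tool()"
python3 -m inch '{"fingers":[0.2,0.3,0.4,0.5,0.5,0.5],"translation":[[0,0,0],[0,0,0],[0,0,0],[0,0,0],[0,0,0],[0,0,0]],"rotation":[[0,0,0],[0,0,0],[0,0,0],[0,0,0],[0,0,0],[0,0,0]]}' 50 >/dev/null; python3 -c "
from h import *;tool()"
python3 -m inch '{"fingers":[0.5,0.5,0.5,0.5,0.5,0.5],"translation":[[0,0,4],[0,0,8],[0,0,10],[0,0,7],[0,0,2],[0,0,0]],"rotation":[[0,0,0],[0,0,0],[0,0,0],[0,0,0],[0,0,0],[0,0,0]]}' 50 >/dev/null; python3 -c "
from h import *;tool()"
```

```text
t 41.85 tcp mm [457.8 -45.4  15.7] z [-0.  0. -1.] jaw deg 6.5 q6 -0.32 open 0.0811 F [-0.3 -0.8 -0.1]
t 42.45 tcp mm [458.4 -45.6  16.5] z [ 0.001 -0.    -1.   ] jaw deg 6.5 q6 -0.32 open 0.058 F [-0.5  0.5  0.1]
t 43.05 tcp mm [458.5 -45.6  50.9] z [ 0.001 -0.    -1.   ] jaw deg 6.5 q6 -0.32 open 0.0583 F [-0.1 -0.7 -1.7]
```

```bash
python3 -m inch '{"fingers":[0.5,0.5,0.5,0.5,0.5,0.5,0.5,0.5,0.5,0.5,0.5],"translation":[[0,5,0],[0,10,0],[0,15,0],[0,17,0],[0,17,0],[0,13,0],[0,9,0],[0,5,0],[0,1,0],[0,0,0],[0,0,0]],"rotation":[[0,0,0],[0,0,0],[0,0,0],[0,0,0],[0,0,0],[0,0,0],[0,0,0],[0,0,0],[0,0,0],[0,0,0],[0,0,0]]}' 50 >/dev/null; python3 -c "
from h import *;tool()"
```

```text
t 44.15 tcp mm [455.4  54.1  48.1] z [-0.003  0.001 -1.   ] jaw deg 6.5 q6 -0.11 open 0.0578 F [-0.5  0.5 -2.3]
```

```bash
python3 -m inch '{"fingers":[0.5,0.5,0.5,0.5,0.5,0.5,0.5,0.5],"translation":[[1,2,-2],[2,2,-5],[1,0,-6],[0,0,-6],[0,0,-3],[0,0,-1],[0,0,0],[0,0,0]],"rotation":[[0,-0.1,0],[0,0,0],[0,0,0],[0,0,0],[0,0,0],[0,0,0],[0,0,0],[0,0,0]]}' 50 >/dev/null; python3 -c "
from h import *;tool()"
```

```text
t 44.95 tcp mm [459.3  57.   22.2] z [-0.003  0.    -1.   ] jaw deg 6.4 q6 -0.1 open 0.0575 F [-0.6 -0.4 -2.4]
```

```bash
python3 -m inch '{"fingers":[0.5,0.5,0.5,0.5,0.5,0.5],"translation":[[0,1,-1],[0,0,-1],[0,0,-1],[0,0,-0.5],[0,0,0],[0,0,0]],"rotation":[[0,0,0],[0,0,0],[0,0,0],[0,0,0],[0,0,0],[0,0,0]]}' 50 >/dev/null; python3 -c "
from h import *;tool()"
```

```text
t 45.55 tcp mm [460.1  58.1  19.6] z [-0.001  0.    -1.   ] jaw deg 6.4 q6 -0.1 open 0.0576 F [ 0.5  0.  -1.4]
```

Same height as the red tub had at release. I'll release here, retreat up, and swing clear for the last checks.

```bash
python3 -m inch '{"fingers":[0.3,0.25,0.2,0.1,0,0,0,0,0,0,0,0,0,0,0,0,0,0,0,0],"translation":[[0,0,-0.5],[0,0,0],[0,0,0],[0,0,0],[0,0,0],[0,0,8],[0,0,15],[0,0,20],[0,0,30],[0,0,35],[0,0,30],[0,0,15],[-15,0,0],[-25,10,0],[-15,20,0],[0,30,0],[0,35,0],[0,35,0],[0,30,0],[0,15,0]],"rotation":[[0,0,0],[0,0,0],[0,0,0],[0,0,0],[0,0,0],[0,0,0],[0,0,0],[0,0,0],[0,0,0],[0,0,0],[0,0,0],[0,0,0],[0,0,0],[0,0,0],[0,0,0],[0,0,0],[0,0,0],[0,0,0],[0,0,0],[0,0,0]]}' >/dev/null; python3 -c "
from h import *;tool()"
```

```text
t 47.55 tcp mm [403.2 237.3 190.2] z [ 0.011  0.002 -1.   ] jaw deg 6.0 q6 0.32 open 0.0855 F [ 0.1 -1.3 -0. ]
```

```bash
python3 -m inch '{"fingers":[0,0,0,0,0,0,0,0,0,0],"translation":[[0,20,0],[-10,40,0],[-20,40,0],[-25,40,0],[-25,40,0],[-25,40,0],[-25,35,0],[-10,20,0],[0,5,0],[0,0,0]],"rotation":[[0,0,0],[0,0,0],[0,0,0],[0,0,0],[0,0,0],[0,0,0],[0,0,0],[0,0,0],[0,0,0],[0,0,0]]}' >/dev/null
python3 - <<'E'
from m import *
tool()
p,d,C,reg=meas()
cv2.imwrite("pics/z1.png",p[:,:,::-1]);cv2.imwrite("pics/z3.png",cv2.resize(p[130:270,150:490],None,fx=2.3,fy=2.3,interpolation=cv2.INTER_CUBIC)[:,:,::-1])
q,_=read_camera("scene");cv2.imwrite("pics/z2.png",q[:,:,::-1])
E
```

```text
t 48.55 tcp mm [255.2 530.3 197.3] z [ 0.017  0.006 -1.   ] jaw deg 6.1 q6 0.94 open 0.085 F [ 0.8 -0.8  0. ]
```

View pics/z3.png

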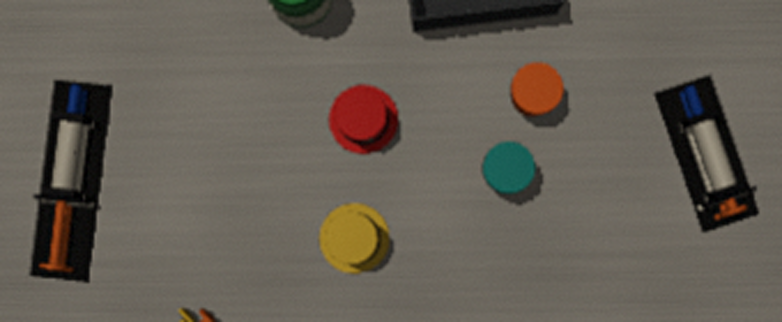

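View pics/z2.png

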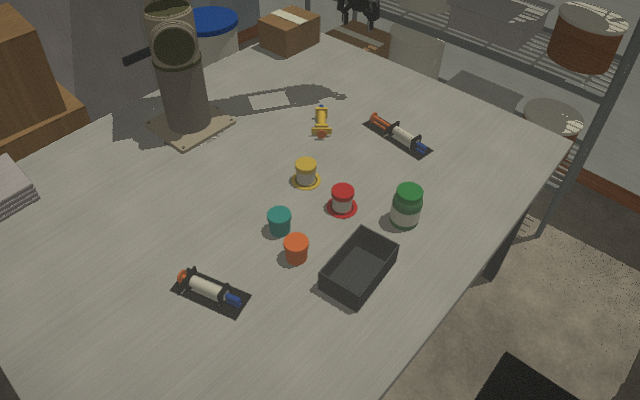

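Both tubs stand on their mats and both injectors cover their drawings. I'll check the numbers, using depth for the lids.

Run:
```python
from m import *
p,P,u,v=cloud("top");P=P*1000
for n,t in (("red",(601.7,44.7)),("yellow",(459.6,58.5)),("orange",(625,-154))):
    k=(np.linalg.norm(P[:,:2]-t,axis=1)<60)&(P[:,2]>50)
    h=cv2.convexHull(np.c_[u[k],v[k]].astype(np.float32)).reshape(-1,2)
    (x,y),r=cv2.minEnclosingCircle(dev("top",h,.063)[:,:2].astype(np.float32)*1000)
    print(n,"lid",np.round([x,y,2*r],1),"mat",t,"off",round(float(np.hypot(x-t[0],y-t[1])),1),"lid z med",np.round(np.median(P[k,2]),1))
C=cls(p);yy,xx=np.mgrid[:400,:640];reg=lambda b:(xx>=b[0])&(xx<=b[2])&(yy>=b[1])&(yy<=b[3])
for n,b,t,L,h in (("out",(160,160,204,258),(561,398),135,-7.1),("in",(430,160,484,236),(546.5,-366),72,16.8)):
    w,uu,tip,e=inj(C,reg,b,.022,0)
    for nm,c in (("tip",w+uu*(tip-85)),("end",w+uu*(e+L)),("white",w)):
        a=np.radians(h);D=c-t;print("  ",n,nm,np.round(c,1),"along/across",np.round([D@[np.cos(a),np.sin(a)],D@[-np.sin(a),np.cos(a)]],1))
print("jar/pan box",[m["box"] for nme in("jar","pan") for m in masks_of("top",nme)[:1]])
```

```text
red lid [600.9  46.5  60.5] mat (601.7, 44.7) off 2.0 lid z med 63.1
yellow lid [459.8  59.5  59.4] mat (459.6, 58.5) off 1.0 lid z med 63.3
orange lid [ 626.1 -156.    60.1] mat (625, -154) off 2.3 lid z med 60.0
  n {'white': 26, 'blue': 41, 'orange': 115} white c [568.8 399.3] blue c [632.7 392.2] or c [466.8 411.6]
  heading -6.6 w->b -6.3 blue tip 79.4 or end -139.8 white [-41.5  32.8]
   out tip [563.2 399.9] along/across [1.9 2.2]
   out end [564.  399.9] along/across [2.7 2.2]
   out white [568.8 399.3] along/across [7.5 2.2]
  n {'white': 42, 'blue': 73, 'orange': 49} white c [ 546.5 -364.1] blue c [ 612.3 -343.8] or c [ 485.5 -383. ]
  heading 17.2 w->b 17.1 blue tip 85.8 or end -70.6 white [-35.5  38.1]
   in tip [ 547.2 -363.8] along/across [1.3 1.9]
   in end [ 547.8 -363.6] along/across [1.9 1.9]
   in white [ 546.5 -364.1] along/across [0.6 1.9]
jar/pan box [[266.5, 107.8, 288.5, 143.6]]
```

All checks are well inside tolerance, and the jar and pan have not been moved. Handing in.

```bash
python3 -c "
from bench import *;print(sign_off())"
```

```text
the job is handed in; nothing more can be done
None
```

I handed the job in at about 49 s of the 104 s allowed. Both tubs stand upright on their mats, and both injectors lie on their matching outlines with the nozzles over the drawn ones. The gripper is open and clear of everything. No verdict was reported.

| Item | Offset from target at last check | Other check |
|---|---|---|
| Red tub | 2.0 mm from mat centre | lid top at 63 mm, as it should be on a 3 mm mat |
| Yellow tub | 1.0 mm from mat centre | lid top at 63 mm |
| injector_out (long outline) | about 2–3 mm along, 2 mm across | 0.5° off parallel |
| injector_in (short outline) | about 1–2 mm along, 2 mm across | 0.4° off parallel |

- **A slip:** on the first lift, injector_in slid out of the jaws because I held it too high, above its widest point. It landed upright about 5 mm from where it started, and I picked it up again with a lower grip. I didn't see the moment it slipped, and its speed was not measured. It had been lifted about 33 mm when last seen held, so the drop was probably under 5 cm.
- **Fingertip height:** the real finger ends sat higher than the reported tool point (roughly 10–20 mm by camera), so I set the grips from the opening readings instead.
- **Checks that disagreed or were missing:** the white-barrel check put injector_out at 7.5 mm along, because glare left few usable pixels. Its nozzle tip and disc end agreed on 2–3 mm. The network did not report the pan in its last look. In the last pictures the pan and jar look to be where they started, but I did not measure either.

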